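Uncap the pipe stubs of a test header

ROBOT

A 6-joint arm with a two-finger parallel gripper is mounted at the origin on the work surface; the furniture and walls round the work are solid. World frame = base frame: x ahead of the robot, y to its left, z up, the work surface at z = 0. Lengths are in m, angles in rad, forces in N, time in s.
With the tool pointing down it reaches from about 0.325 to 0.75 m from the base axis. Payload 7.6 kg.
Tool frame: the origin (TCP) lies at the very end of the fingers, on their centre line; the grasp point (between the pads) lies 19 mm behind it (ctrl.grip_point_offset is the z of the grasp point in the tool frame, in m); z points along the fingers, y is the direction in which the jaws open and shut (so a half turn about z gives the same grasp; the last joint's range is limited). The gripper opens to 85 mm and grips with 20 to 120 N. Pads are 22 mm wide; open, the fingers measure 114 mm over their backs; the gripper's body (76 mm by 85 mm) begins 54 mm behind the grasp point. The pads swing forward as they close: fully open they stand 13 mm farther back than shut.
Start: joints at [1.035, 0.052, 1.401, -0, 1.689, -0.07], TCP at [0.236, 0.469, 0.231] pointing down, gripper open.
Joint ranges: [-2.9, 2.9], [-0.91, 2.17], [0.12, 2.37], [-1.06, 4.2], [0.26, 2.73], [-2.93, 2.93]. Speed limits (rad/s): [2.57, 2.57, 3.01, 3.14, 3.14, 3.14].

INTERFACE

Orientations are given as a rotation vector (axis times angle).
In Python, from workcell import ctrl gives the robot as it stands.
- The arm moves only by the shell command python3 -m pendant 'ROWS' [FORCE]. ROWS is JSON, one flat list of numbers, 5 for each row, row after row: the shift along the tool's x, y, z in mm, then the turn about the tool's z in rad, then the closure, from 0 (fully open) to 1 (shut). In form: [dx, dy, dz, turn, hand, dx, dy, dz, turn, hand, ...]. A call has 1 to 5 rows; each row is the pose to reach, as a shift and turn from the pose commanded when the call began, along the tool's axes at that moment; what a row does not reach only later rows make up. A row lasts 1/10 s, in which the tool goes at most 50 mm and 8.59 degrees, less where a joint would pass 70% of its speed; a pose out of reach is approached as far as the arm can. A call with a gripper value outside its range is refused whole. The fingers move at their own pace and stop on an object; FORCE is the grip in N (left out, the last holds). Time passes only in rows, so rows that repeat a pose let the fingers close. It gives the time, the measured TCP pose, the force and the opening at its end, in the units of the state.
- ctrl.get_obs(): the state, without advancing time (a new reading comes with each control period).
- ctrl.grab_frame(name): name is "side" or "top" or "wrist"; returns the picture (384x512x3 uint8, blue, green, red); there is no depth.
- ctrl.camera_info(name): a dict with "fx", "fy", "cx", "cy" (pixels), "xyz" and "attitude" of the camera in the world. Camera axes: x right, y up, looking along -z (the intrinsics and any distortion apply to the point x, -y, -z); pixel columns grow to the right and rows downward; lengths in m; the calibration is good to about 2 mm. A picture is of the moment at which its call begins: read the wrist's pose just before it. camera_info takes no time and is no camera call; for the wrist camera it gives the pose at the moment of the call.
- ctrl.job_done(): hands the job in, once; it reports no verdict.
Trained networks look in the newest picture that a camera, given by its name, has taken for a name from the list of things; names that differ only in an ending like _2 or _b are one class to them, and where a whole thing is asked for, a point or a joint stands for the part that bears it (a point fixed in the world has none). Each returns a list of dicts, best first, with "p" (0 to 1); they miss things now and then, are a little off and sometimes report something else, mostly with a low value. They report only what shows in the picture. A call takes as long as a camera call.
- ctrl.find_in(camera, label): "box" ([centre column, centre row, width, height] in pixels, round what is visible of it).
The state is a dict: "time_s": time; "joint_positions": joint angles; "joint_vel": joint speeds; "joint_efforts": joint torques, N m; "tcp_pos": TCP position; "tool_rot": TCP orientation; "ft_force": force on the tool from outside, world axes, zero at the start; "moment": the same for the moment, N m; "width": finger opening in m.
Only numpy, scipy, OpenCV 4.12 (cv2) and the standard library are available. Lean on these libraries where they do the work, as an engineer would, in place of code of your own. Each camera call takes 0.05 s, during which the arm holds its last target.

TASK

First turn the lever of the ball valve to the half-way mark, 45 degrees between along and across the pipe, so that the header is vented, and leave it there. Then take the cap puller off its peg, hook its fork under each push-on cap that is on the pipe stubs and pull it straight up until it pops off - do not pull caps with the fingers - and set all of them down in the shallow tray. Finally hang the puller back on its peg as it was, leaving the other things on the counter where they are.

Things in the scene. Friction and masses are not known exactly. Their poses are not given: they have to be found in the camera images.
- valve_lever (a joint): lever of the ball valve at the header's left end, turning about an upright axis, anticlockwise seen from above as it grows; 0 = along the pipe, pointing to the header's +y, away from the stubs; 0.785 = half way (over the long dark mark on the board); 1.57 = across the pipe, pointing to -x. Friction (0.12 N m) holds it where it is left. Starts at 0 to 0.3
- lever_grip (a point): point on the flat lever 70 mm from its turning axis, on its middle line, half-way through its 5 mm thickness. The lever is 26 mm wide and reaches from 30 to 90 mm from the axis; this point's -y points along it, away from the axis. The valve body ends 43 mm from the axis; beyond, there are 25 mm free under the lever
- valve_axis (a point): point on the lever's turning axis, level with the lever (80 mm above the work surface). Its axes are those of the fixed header: x across it, away from the robot; y along it, to the left; z up
- puller_grip (a point): middle of the puller's black upright handle: 12 mm thick (point's y), 40 mm wide (x), reaching 24 mm below and 26 mm above this point. x is the way the fork points, z up. The puller (0.2 to 0.33 kg) is a C seen from the side: two-tined fork below, spine behind, arm above, handle on the arm right above the fork's middle
- puller_fork (a point): point midway between the tines, level with their top face, 86 mm below puller_grip, same axes; a hooked cap is centred near it. Tines 6 mm thick, slot 40 mm wide, 66 mm outside; slot ends 21 mm behind, tips 42 mm ahead, with 3 mm high lips on the last 4 mm. Spine 36 to 48 mm behind, 16 mm wide; arm 14 mm wide, underside 50 mm above, to 20 mm ahead; centre of mass 17 mm behind
- peg (a point): middle of the top face of the fixed stand's flat peg, 85 mm above the work surface; z up. The peg runs along y, 20 mm wide, 8 mm thick; its free +y end turns up 6 mm, 24 to 29 mm from here; the post at its -y end, 50 mm away, is 5 mm higher. The puller hangs by its arm's underside, fork to +x, puller_fork 50 mm below and 18 mm ahead (+x) of this point
- tray_in (a point): centre of the inner floor of the shallow aluminium tray (130 mm in its x, 310 mm in its y, floor 4 mm thick, rim 6 mm above the floor, 0.7 kg, loose on the work surface)
- tin: bystander: round tin, 62 mm wide, 34 mm tall, standing at the right; origin under its centre
- tape: bystander: tape measure, 38 x 90 x 65 mm, at the right end of the header; origin under its centre
- stub1 (a point): centre of the top end of upright pipe stub 1, counted from the valve: 22 mm pipe, top 84 mm above the work surface, stubs 76 mm apart along y. Axes as valve_axis. The header pipe under it has its top 50 mm above the work surface
- cap1_center (a point): middle (half-way up) of the grey push-on cap of stub 1, absent in some starts: flange 60 mm wide, 5 mm thick on top of a 32 mm wide, 28 mm long skirt; 33 mm tall, 40 g. Flange underside 11.5 mm above this point. Seated, it is 11.5 mm below the stub's top; it grips (about 7 to 13 N) until raised 10 to 14 mm, and clears the stub after 28 mm
- stub2 (a point): centre of the top end of upright pipe stub 2, counted from the valve: 22 mm pipe, top 84 mm above the work surface, stubs 76 mm apart along y. Axes as valve_axis. The header pipe under it has its top 50 mm above the work surface
- cap2_center (a point): middle (half-way up) of the grey push-on cap of stub 2, absent in some starts: flange 60 mm wide, 5 mm thick on top of a 32 mm wide, 28 mm long skirt; 33 mm tall, 40 g. Flange underside 11.5 mm above this point. Seated, it is 11.5 mm below the stub's top; it grips (about 7 to 13 N) until raised 10 to 14 mm, and clears the stub after 28 mm
- stub3 (a point): centre of the top end of upright pipe stub 3, counted from the valve: 22 mm pipe, top 84 mm above the work surface, stubs 76 mm apart along y. Axes as valve_axis. The header pipe under it has its top 50 mm above the work surface
- cap3_center (a point): middle (half-way up) of the grey push-on cap of stub 3, absent in some starts: flange 60 mm wide, 5 mm thick on top of a 32 mm wide, 28 mm long skirt; 33 mm tall, 40 g. Flange underside 11.5 mm above this point. Seated, it is 11.5 mm below the stub's top; it grips (about 7 to 13 N) until raised 10 to 14 mm, and clears the stub after 28 mm
- stub4 (a point): centre of the top end of upright pipe stub 4, counted from the valve: 22 mm pipe, top 84 mm above the work surface, stubs 76 mm apart along y. Axes as valve_axis. The header pipe under it has its top 50 mm above the work surface
- cap4_center (a point): middle (half-way up) of the grey push-on cap of stub 4, absent in some starts: flange 60 mm wide, 5 mm thick on top of a 32 mm wide, 28 mm long skirt; 33 mm tall, 40 g. Flange underside 11.5 mm above this point. Seated, it is 11.5 mm below the stub's top; it grips (about 7 to 13 N) until raised 10 to 14 mm, and clears the stub after 28 mm

How it is judged:
On the way, in this order (a step that is already met when the one before it is completed fails the run):
1. the valve lever stands half way, all caps still on (value of joint valve_lever between 0.645 and 0.925 rad and z of cap1_center in the frame of stub1 below -0.0055 m and z of cap2_center in the frame of stub2 below -0.0055 m and z of cap3_center in the frame of stub3 below -0.0055 m and z of cap4_center in the frame of stub4 below -0.0055 m), for 0.3 s.
2. the puller is lifted off its peg (horizontal distance between puller_fork and peg above 0.06 m), for 0.1 s.
3. every cap is off its stub and in the tray (x of cap1_center in the frame of tray_in between -0.062 and 0.062 m and y of cap1_center in the frame of tray_in between -0.152 and 0.152 m and z of cap1_center in the frame of tray_in between 0 and 0.035 m and linear speed of each of cap1, cap2, cap3, cap4 below 0.03 m/s and x of cap2_center in the frame of tray_in between -0.062 and 0.062 m and y of cap2_center in the frame of tray_in between -0.152 and 0.152 m and z of cap2_center in the frame of tray_in between 0 and 0.035 m and x of cap3_center in the frame of tray_in between -0.062 and 0.062 m and y of cap3_center in the frame of tray_in between -0.152 and 0.152 m and z of cap3_center in the frame of tray_in between 0 and 0.035 m and x of cap4_center in the frame of tray_in between -0.062 and 0.062 m and y of cap4_center in the frame of tray_in between -0.152 and 0.152 m and z of cap4_center in the frame of tray_in between 0 and 0.035 m), for 0.2 s.
At the end, for the whole second after the job is handed in: The valve lever is within 8 degrees of half way (0.645 to 0.925 rad); every cap lies at rest in the tray, its middle inside the walls and under 35 mm above the floor; the puller hangs upright (0.25 rad) at rest, its fork 42 to 58 mm below the peg's top, within 32 mm of its middle from above (all of step 3 and value of joint valve_lever between 0.645 and 0.925 rad and horizontal distance between puller_fork and peg below 0.032 m and z of puller_fork in the frame of peg between -0.058 and -0.042 m and angle between puller_fork's own z axis and vertical below 0.25 rad and linear speed of puller below 0.03 m/s); the robot touches nothing.
It fails at once if a cap is gripped with the fingers while still on its stub ((distance between cap1_center and stub1 below 0.02 m and contact force between the fingers and cap1 above 1 N) or (distance between cap2_center and stub2 below 0.02 m and contact force between the fingers and cap2 above 1 N) or (distance between cap3_center and stub3 below 0.02 m and contact force between the fingers and cap3 above 1 N) or (distance between cap4_center and stub4 below 0.02 m and contact force between the fingers and cap4 above 1 N)).
It fails at once if a cap comes up off its stub without the puller's fork under it ((z of cap1_center in the frame of stub1 between -0.0055 and 0.01 m and horizontal distance between cap1_center and stub1 below 0.008 m and distance between cap1_center and puller_fork above 0.045 m) or (z of cap2_center in the frame of stub2 between -0.0055 and 0.01 m and horizontal distance between cap2_center and stub2 below 0.008 m and distance between cap2_center and puller_fork above 0.045 m) or (z of cap3_center in the frame of stub3 between -0.0055 and 0.01 m and horizontal distance between cap3_center and stub3 below 0.008 m and distance between cap3_center and puller_fork above 0.045 m) or (z of cap4_center in the frame of stub4 between -0.0055 and 0.01 m and horizontal distance between cap4_center and stub4 below 0.008 m and distance between cap4_center and puller_fork above 0.045 m)).
It fails at once if the tin or the tape measure is shoved aside (over 3 cm) (distance of any of tin, tape from where it was at the start of the episode above 0.03 m).
Of cap1, cap2, cap3, cap4 only 3 to 4 are there at a start; the rules pass over those that are not, and their reading is None.
At some moment in a run one of tray may be knocked a few centimetres aside while the robot is not near it.
It also fails if it takes over 210 s, if anything falls off the work surface, if the arm or the gripper's body presses on something with over 40 N, if the wrist force passes 120 N, or if a joint passes its speed limit or range.

## Working session

There is one attempt and no reset: what is moved stays moved. The work goes in short steps, Python scripts to look and compute and a shell command to move; the robot and the scene stay as the last step left them, time stands still between calls to the robot, and variables do not carry over. Pictures are saved under pics/ and viewed, and the job is handed in when it is done.

```bash
ls; mkdir -p pics; python3 - <<'E'
from workcell import ctrl
import cv2
o=ctrl.get_obs();print(o)
for c in("side","top","wrist"):
    print(c,ctrl.camera_info(c))
    cv2.imwrite(f"pics/{c}0.png",ctrl.grab_frame(c))
E
```

```text
pics
{'time_s': 0.0, 'joint_positions': array([ 1.03471735e+00,  5.28714904e-02,  1.40177819e+00, -3.62608499e-05,
        1.68861734e+00, -7.02850494e-02]), 'joint_vel': array([-1.27715328e-03, -1.22975286e-03,  3.98310854e-05,  6.13259075e-04,
       -1.71409672e-03, -1.60174353e-03]), 'joint_efforts': array([ 4.99526068e-04, -3.81662679e+01, -3.60192454e+01,  1.95217785e-05,
        6.03157212e-03,  7.34792621e-06]), 'tcp_pos': array([0.23561084, 0.46880061, 0.23042727]), 'tool_rot': array([-7.24969698e-01, -3.05632004e+00,  2.52666035e-03]), 'ft_force': array([-0.03737315,  0.8434179 , -0.57330593]), 'moment': array([ 0.00210914,  0.03684982, -0.0476649 ]), 'width': 0.08548748045996928}
side {'fx': 395.1423814642853, 'fy': 395.1423814642853, 'cx': 255.26054771341188, 'cy': 197.8346294001646, 'xyz': array([ 0.36317303, -1.07659061,  0.47346414]), 'attitude': array([ 1.22680054, -0.11322233, -0.15054588])}
top {'fx': 475.4295851643878, 'fy': 475.4295851643878, 'cx': 258.1338192349265, 'cy': 193.92170759801232, 'xyz': array([ 0.36745917, -0.07271793,  1.18333863]), 'attitude': array([ 0.10530288, -0.10666306, -1.57180207])}
wrist {'fx': 320.13470356079716, 'fy': 320.13470356079716, 'cx': 264.203258720164, 'cy': 194.4172532503104, 'xyz': array([0.16587821, 0.50475082, 0.37324949]), 'attitude': array([-0.27996303, -0.17054365,  1.09484559])}
```

View pics/top0.png

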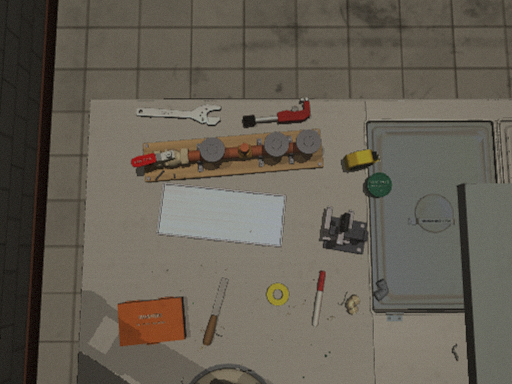

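View pics/side0.png

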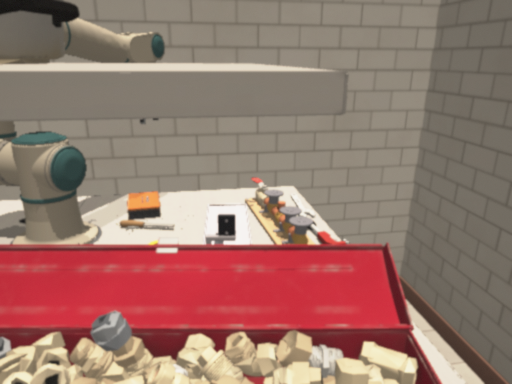

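View pics/wrist0.png

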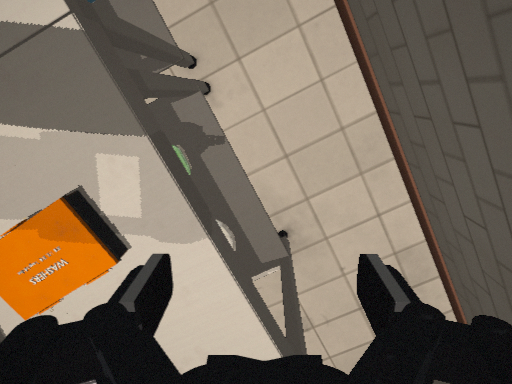

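```bash
cat > h.py <<'E'
import numpy as np, cv2
from scipy.spatial.transform import Rotation as R
from workcell import ctrl
def ray(cam,u,v,info=None):
    i=info or ctrl.camera_info(cam)
    d=np.array([(u-i['cx'])/i['fx'],-(v-i['cy'])/i['fy'],-1.])
    return np.array(i['xyz']),R.from_rotvec(i['attitude']).apply(d)
def bp(cam,u,v,z,info=None):
    p,d=ray(cam,u,v,info); return p+d*(z-p[2])/d[2]
def pj(cam,P,info=None):
    i=info or ctrl.camera_info(cam)
    q=R.from_rotvec(i['attitude']).inv().apply(np.atleast_2d(P)-i['xyz'])
    return np.c_[i['cx']+i['fx']*q[:,0]/-q[:,2], i['cy']-i['fy']*q[:,1]/-q[:,2]]
def crop(img,x0,y0,x1,y1,s,fn):
    cv2.imwrite(fn,cv2.resize(img[y0:y1,x0:x1],None,fx=s,fy=s,interpolation=cv2.INTER_CUBIC))
E
python3 - <<'E'
from h import *
im=ctrl.grab_frame("top")
g=(np.clip(im/255.,0,1)**.6*255).astype(np.uint8)
crop(g,120,90,400,270,2.8,"pics/topc.png")
for l in ["valve_lever","cap1_center","puller_grip","tray_in","tin","tape","puller_fork"]:
    print(l,[(np.round(d['box'],1),round(d['p'],2)) for d in ctrl.find_in("top",l)[:5]])
E
```

```text
valve_lever [(array([154.2, 159.1,  44.9,  12.7]), 0.83)]
cap1_center [(array([213. , 152.7,  23.4,  24.4]), 0.61)]
puller_grip [(array([340.6, 225.2,  31.4,  39.7]), 0.66)]
tray_in [(array([220.8, 213. , 126.4,  65.6]), 0.77)]
tin [(array([377.3, 186. ,  31.2,  30.2]), 0.6)]
tape []
puller_fork [(array([340.4, 225.1,  31.5,  43.7]), 0.66)]
```

View pics/topc.png

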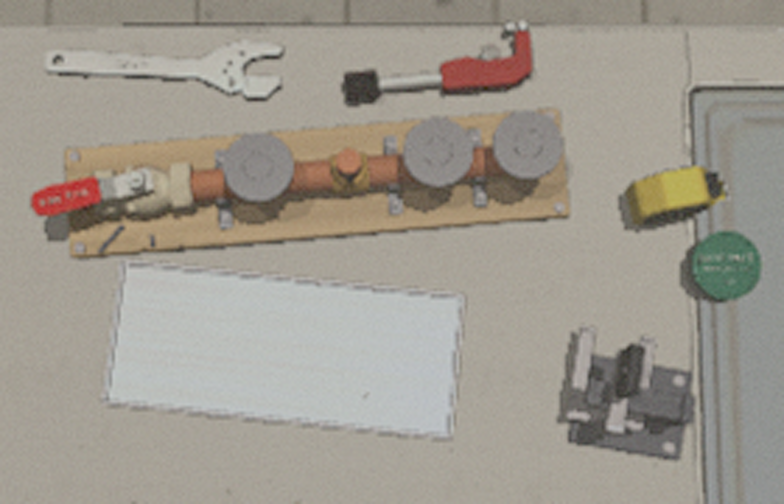

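```bash
python3 - <<'E'
from h import *
im=ctrl.grab_frame("top")
def P(X,Y,z): return bp("top",120+X/2.8,90+Y/2.8,z)
for n,X,Y,z in [("c1",258,166,.089),("s2",347,160,.084),("c3",439,151,.089),("c4",527,145,.089),("piv",138,183,.085),("levtip",33,202,.0825),
 ("hdl",629,370,.125),("trayTL",123,263,.01),("trayTR",464,294,.01),("trayBL",106,402,.01),("trayBR",452,438,.01),("tineL",583,360,.035),("tineR tip",645,345,.035),("tineLtip",586,332,.035),
 ("mark",113,238,.012),("tape",675,195,.065),("tin",727,266,.034)]:
    print(n,P(X,Y,z).round(4))
crop((np.clip(im/255.,0,1)**.6*255).astype(np.uint8),310,195,380,265,8.5,"pics/pul.png")
crop((np.clip(im/255.,0,1)**.6*255).astype(np.uint8),120,130,220,190,7,"pics/lev.png")
E
```

```text
c1 [0.6223 0.0339 0.089 ]
s2 [ 0.6284 -0.0408  0.084 ]
c3 [ 0.6347 -0.1183  0.089 ]
c4 [ 0.6396 -0.1925  0.089 ]
piv [0.609  0.1351 0.085 ]
levtip [0.5935 0.2237 0.0825]
hdl [ 0.4469 -0.2665  0.125 ]
trayTL [0.5527 0.1611 0.01  ]
trayTR [ 0.5237 -0.1427  0.01  ]
trayBL [0.4291 0.1733 0.01  ]
trayBR [ 0.3965 -0.1307  0.01  ]
tineL [ 0.4625 -0.2434  0.035 ]
tineR tip [ 0.4753 -0.2974  0.035 ]
tineLtip [ 0.4868 -0.2466  0.035 ]
mark [0.575  0.1702 0.012 ]
tape [ 0.6013 -0.3211  0.065 ]
tin [ 0.5444 -0.3713  0.034 ]
```

View pics/pul.png

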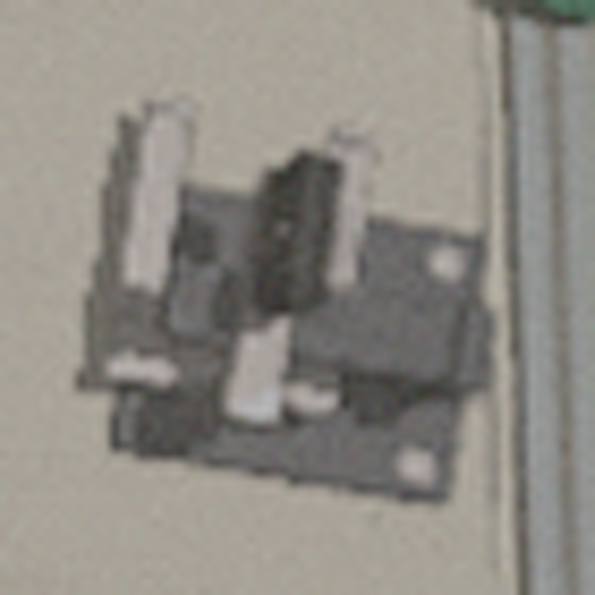

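View pics/lev.png

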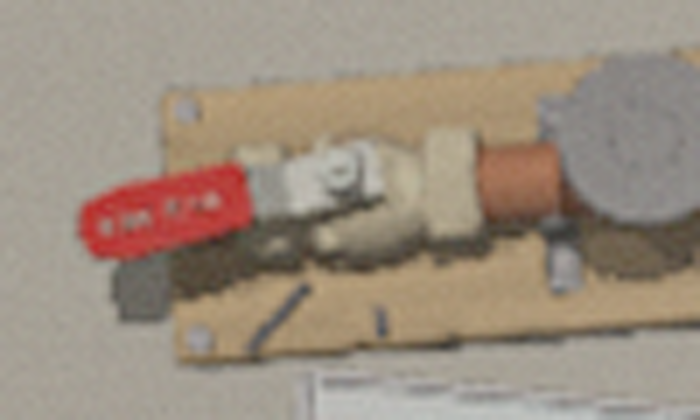

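```bash
python3 - <<'E'
from h import *
def tri(a,b):
    p,d=ray(*a);q,e=ray(*b)
    A=np.c_[d,-e]; s=np.linalg.lstsq(A,q-p,rcond=None)[0]
    return ((p+d*s[0])+(q+e*s[1]))/2, np.linalg.norm(p+d*s[0]-q-e*s[1])
for v in (64,70,100,117):
  for uu,vv in ((458,183),):
    for su in (333,345): print(su,v,tri(("top",uu,vv),("side",su,v)))
o=ctrl.get_obs();print(R.from_rotvec(o['tool_rot']).as_matrix().round(4))
i=ctrl.camera_info("wrist");T=R.from_rotvec(o['tool_rot'])
print("cam in tool",T.inv().apply(i['xyz']-o['tcp_pos']), (T.inv()*R.from_rotvec(i['attitude'])).as_matrix().round(3))
im=ctrl.grab_frame("side");crop(im,180,50,360,250,4,"pics/s.png")
E
```

```text
333 64 (array([ 0.54522406, -0.41712315,  0.44642301]), np.float64(0.13059645647492094))
345 64 (array([ 0.55339331, -0.42452374,  0.44346309]), np.float64(0.14860377481452286))
333 70 (array([ 0.54573924, -0.42021299,  0.43766546]), np.float64(0.12860733323180498))
345 70 (array([ 0.55392888, -0.42751618,  0.43483807]), np.float64(0.14664841224041253))
333 100 (array([ 0.54829763, -0.43584783,  0.39362328]), np.float64(0.11862629410709169))
345 100 (array([ 0.55659031, -0.4426732 ,  0.39142029]), np.float64(0.13682951909274832))
333 117 (array([ 0.5497334 , -0.44483976,  0.3684933 ]), np.float64(0.11294591175763077))
345 117 (array([ 0.55808527, -0.45140164,  0.36661493]), np.float64(0.13123597767370976))
[[-8.935e-01  4.491e-01  0.000e+00]
 [ 4.491e-01  8.935e-01  1.000e-04]
 [ 0.000e+00  1.000e-04 -1.000e+00]]
cam in tool [ 0.07846948  0.00054452 -0.14269563] [[-0.001  0.952  0.307]
 [ 1.     0.001  0.   ]
 [ 0.     0.307 -0.952]]
```

View pics/s.png

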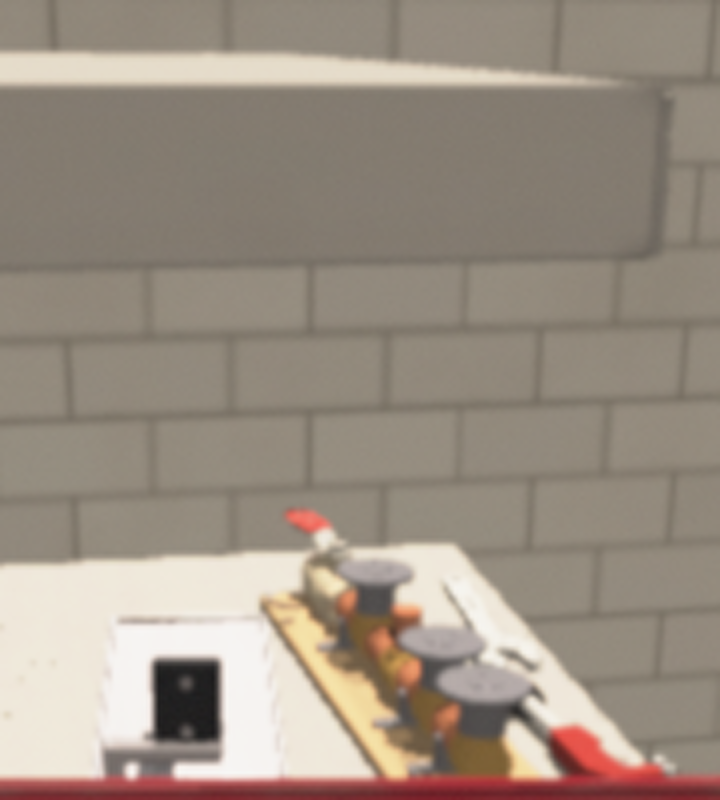

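```bash
python3 - <<'E'
from h import *
def tri(a,b):
    p,d=ray(*a);q,e=ray(*b)
    A=np.c_[d,-e]; s=np.linalg.lstsq(A,q-p,rcond=None)[0]
    return ((p+d*s[0])+(q+e*s[1]))/2, np.linalg.norm(p+d*s[0]-q-e*s[1])
print(tri(("top",458,183),("side",253,63)))
P=tri(("top",458,183),("side",253,63))[0]
# near corner: on same z and x
for v in(71,114):
  p,d=ray("side",345,v); s=(P[0]-p[0])/d[0]; print(v,p+d*s)
E
```

```text
(array([ 0.48222484, -0.3797139 ,  0.46510496]), np.float64(0.003052165384086428))
71 [ 0.48222484 -0.78684965  0.46475723]
114 [ 0.48222484 -0.79323817  0.43427834]
```

```bash
cat >> h.py <<'E'
def to(x,y,z,ang=None):
    o=ctrl.get_obs();T=R.from_rotvec(o['tool_rot']);M=T.as_matrix()
    a=np.arctan2(M[1,0],M[0,0])
    d=T.inv().apply(np.array([x,y,z])-o['tcp_pos'])*1000
    t=0 if ang is None else -((ang-a+np.pi)%(2*np.pi)-np.pi)
    print("tcp",o['tcp_pos'].round(4),"ang",round(a,3),"-> d",d.round(1),"turn",round(t,3),"t",round(o['time_s'],2),'f',o['ft_force'].round(1),'w',round(o['width'],4),'j6',o['joint_positions'][5].round(2))
def shot(fn,cam="wrist",g=.6):
    i=ctrl.camera_info(cam);im=ctrl.grab_frame(cam)
    im2=(np.clip(im/255.,0,1)**g*255).astype(np.uint8)
    cv2.imwrite(fn,cv2.resize(im2,None,fx=1.5,fy=1.5,interpolation=cv2.INTER_CUBIC)); return im,i
E
python3 -c "
from h import *
to(.60,.204,.22,1.75)"
```

```text
tcp [0.2358 0.4691 0.2314] ang 2.676 -> d [-444.5  -73.3   11.4] turn 0.926 t 0.65 f [0.3 0.3 1.1] w 0.0856 j6 -0.07
```

```bash
python3 -m pendant '[-45,-8,2,0,0,-90,-16,4,0,0,-135,-24,6,0,0,-180,-32,8,0,0,-225,-40,8,0,0]'; python3 -m pendant '[-45,-7,0,0.14,0,-90,-14,0,0.28,0,-135,-20,0,0.42,0,-180,-27,0,0.56,0,-220,-33,0,0.7,0]';python3 -c "
from h import *
to(.60,.204,.22,1.75)"
```

```text
time_s: 1.15
tcp_pos: [0.42, 0.331, 0.2232]
tool_rot: [-0.725, -3.057, -0.0]
ft_force: [0.5, 0.9, -0.2]
width: 0.0851
time_s: 1.65
tcp_pos: [0.6022, 0.2023, 0.2232]
tool_rot: [1.738, 2.617, 0.0]
ft_force: [0.9, 0.5, 1.0]
width: 0.0857
tcp [0.6022 0.2023 0.2232] ang 1.969 -> d [ 2.4 -1.3  3.2] turn 0.219 t 1.65 f [0.9 0.5 1. ] w 0.0857 j6 -0.13
```

```bash
python3 -m pendant '[2,-1,3,0.14,0,2,-1,3,0.22,0,2,-1,3,0.22,0]';python3 -c "
from h import *
to(.60,.204,.22,1.75)
im,i=shot('pics/w1.png');print(pj('wrist',[[.6125,.135,.08],[.6,.204,.08]],i))"
```

```text
time_s: 1.95
tcp_pos: [0.5991, 0.2052, 0.2199]
tool_rot: [-2.008, -2.416, 0.001]
ft_force: [-0.0, -0.1, 0.1]
width: 0.0854
tcp [0.5991 0.2052 0.2199] ang 1.755 -> d [-1.3  0.7 -0.1] turn 0.005 t 1.95 f [-0.  -0.1  0.1] w 0.0854 j6 0.09
[[264.4723815  251.78762861]
 [264.76683013 183.21024009]]
```

View pics/w1.png

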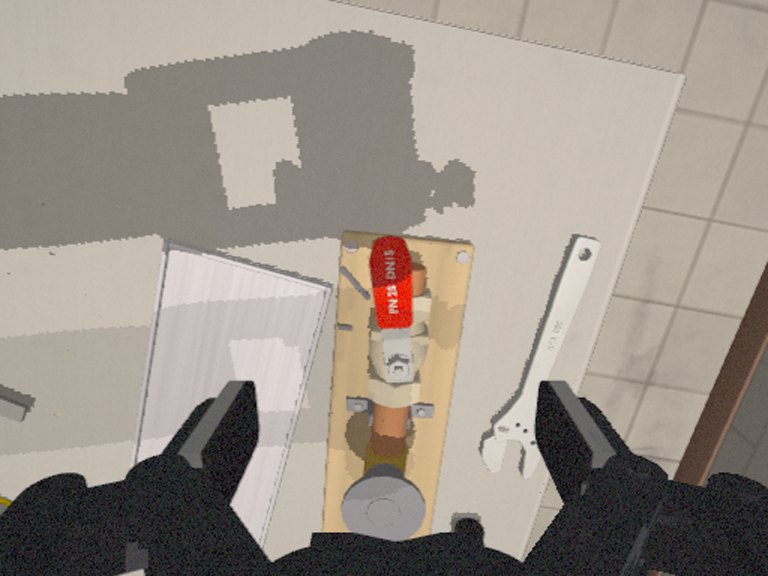

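```bash
python3 -c "
from h import *
b=bp('wrist',398/1.5,369/1.5,.084);t=bp('wrist',390.5/1.5,236/1.5,.0825);m=bp('wrist',393/1.5,300/1.5,.0825);c=bp('wrist',382/1.5,508/1.5,.089)
l=bp('wrist',344/1.5,233/1.5,.015);l2=bp('wrist',329/1.5,500/1.5,.015)
print(b,t,m,c,np.linalg.norm(b-t),np.linalg.norm(m-b))
d=t-b;print('lev',np.arctan2(d[1],d[0])); d=b-c; print('hdr',np.arctan2(d[1],d[0]),np.linalg.norm(d)); d=l-l2;print(np.arctan2(d[1],d[0]))
"
```

```text
[0.61194799 0.14350597 0.084     ] [0.59154896 0.22757926 0.0825    ] [0.60030279 0.18853583 0.0825    ] [0.62049036 0.03783236 0.089     ] 0.08652564596138897 0.04653545735823709
lev 1.808830236408576
hdr 1.6514582690205293 0.10613616319720397
1.6677575383234189
```

```bash
python3 -c "
from h import *
to(.5961,.2082,.12,1.80)"
```

```text
tcp [0.5989 0.2054 0.2202] ang 1.758 -> d [  3.2  -2.2 100.2] turn -0.042 t 2.0 f [-0.4  0.3 -0.2] w 0.0859 j6 0.09
```

```bash
python3 -m pendant '[3,-2,40,-0.04,0.3,3,-2,80,-0.04,0.3,3,-2,115,-0.04,0.3,3,-2,140,-0.04,0.3,3,-2,156,-0.04,0.3]' 20;python3 -c "
from h import *
to(.5961,.2082,.064,1.80)
shot('pics/w2.png')"
```

```text
time_s: 2.5
tcp_pos: [0.5953, 0.2081, 0.0619]
tool_rot: [-1.954, -2.458, 0.004]
ft_force: [0.3, -0.3, 1.0]
width: 0.0598
tcp [0.5953 0.2081 0.0619] ang 1.798 -> d [-0.   0.8 -2.1] turn -0.002 t 2.5 f [ 0.3 -0.3  1. ] w 0.0598 j6 0.05
```

View pics/w2.png

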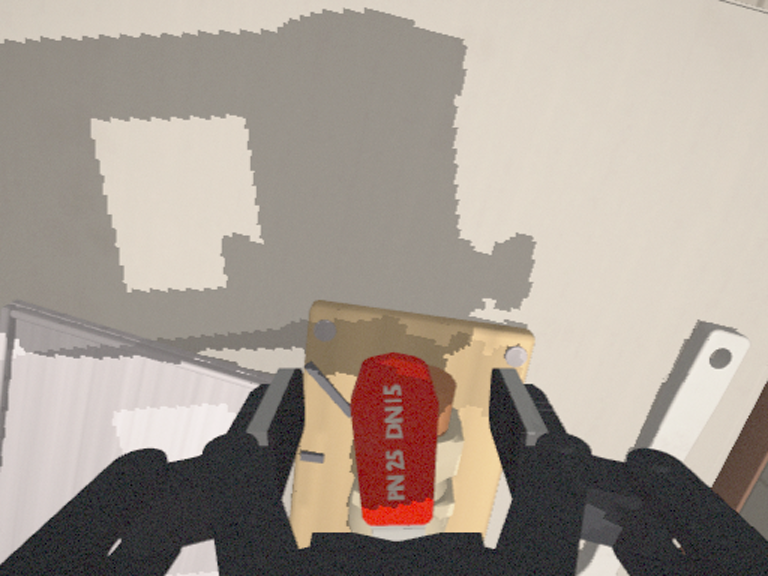

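Lever lies well between the fingers (centre col ~394, fingers 300–490). Grip gently.

```bash
python3 -m pendant '[0,0,-1,0,0.55,0,0,-1,0,0.8,0,0,-1,0,0.8,0,0,-1,0,0.8,0,0,-1,0,0.8]' 20;python3 -c "
from h import *
to(.5961,.2082,.064,1.80)
im,i=shot('pics/w3.png')
o=ctrl.get_obs();M=R.from_rotvec(o['tool_rot']).as_matrix()
piv=np.array([.612,.140,o['tcp_pos'][2]]);p0=o['tcp_pos'];v=p0-piv;r=np.hypot(*v[:2]);a0=np.arctan2(v[1],v[0]);print('r',r,'a0',a0)
for k in range(1,6):
  da=k*.14
  # stepwise shift in tool axes of start pose
  p=piv+np.array([r*np.cos(a0+da),r*np.sin(a0+da),0]);print(da,(M.T@(p-p0)*1000).round(1))
"
```

```text
time_s: 3.05
tcp_pos: [0.5973, 0.2085, 0.0677]
tool_rot: [1.957, 2.456, 0.005]
ft_force: [-2.2, 0.2, 6.8]
width: 0.025
tcp [0.5973 0.2085 0.0677] ang 1.796 -> d [-0.1 -1.3  3.7] turn -0.004 t 3.05 f [-2.2  0.2  6.8] w 0.025 j6 0.05
r 0.07010435441973498 a0 1.782177126163087
0.14 [-0.6 -9.8 -0. ]
0.28 [ -2.5 -19.4  -0.1]
0.42000000000000004 [ -5.7 -28.7  -0.1]
0.56 [-10.2 -37.4  -0.1]
0.7000000000000001 [-15.9 -45.4  -0.2]
```

View pics/w3.png

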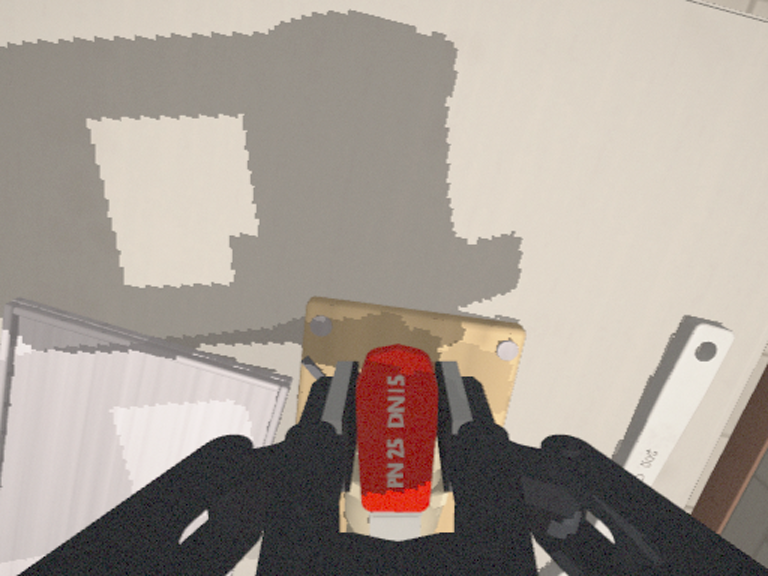

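```bash
python3 -m pendant '[-0.6,-9,-3,-0.128,0.8,-2.1,-17.8,-3,-0.256,0.8,-4.8,-26.4,-3,-0.384,0.8,-8.4,-34.5,-3,-0.512,0.8,-13.2,-42.1,-3,-0.64,0.8]';python3 -m pendant '[0,0,0,0,0.8,0,0,0,0,0.8]'; python3 -c "
from h import *
to(.5961,.2082,.064,2.436)
im,i=shot('pics/w4.png')
"
```

```text
time_s: 3.6
tcp_pos: [0.5586, 0.1855, 0.0682]
tool_rot: [1.077, 2.949, 0.001]
ft_force: [5.5, 0.1, -6.2]
width: 0.0247
time_s: 3.8
tcp_pos: [0.5586, 0.1855, 0.0682]
tool_rot: [1.091, 2.945, -0.0]
ft_force: [3.7, -1.1, -5.3]
width: 0.0247
tcp [0.5586 0.1855 0.0682] ang 2.432 -> d [-13.6  41.6   4.2] turn -0.004 t 3.8 f [ 3.7 -1.1 -5.3] w 0.0247 j6 -0.6
```

View pics/w4.png

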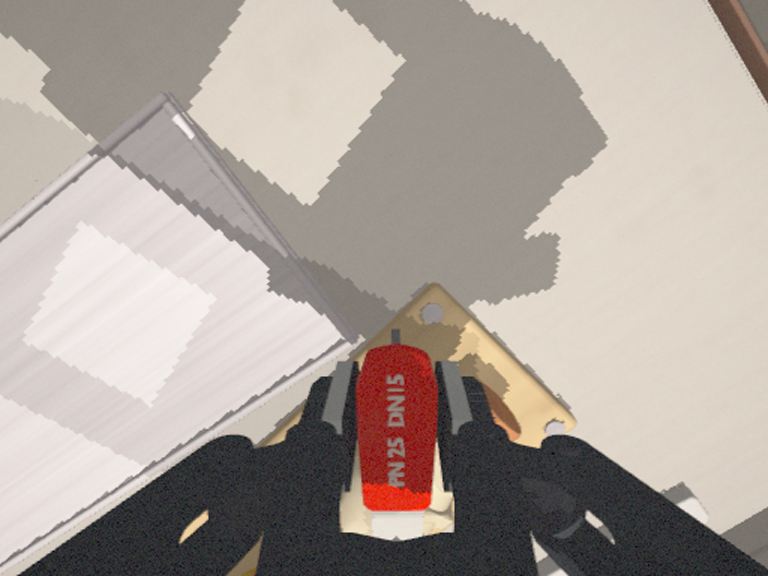

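```bash
python3 -m pendant '[0,0,0,0,0.5,0,0,0,0,0.3,0,0,0,0,0.3,0,0,-40,0,0.3,0,0,-90,0,0.3]';python3 -m pendant '[0,0,-40,0,0.3,0,0,-60,0,0.3,0,0,-60,0,0.3]'; python3 -c "
from h import *
to(.5961,.2082,.064,2.436)
im,i=shot('pics/w5.png')
im=ctrl.grab_frame('top')
g=(np.clip(im/255.,0,1)**.6*255).astype(np.uint8)
crop(g,120,90,400,270,2.8,'pics/topd.png')
"
```

```text
time_s: 4.35
tcp_pos: [0.5567, 0.1856, 0.1568]
tool_rot: [-1.085, -2.943, 0.005]
ft_force: [1.0, -0.0, 0.7]
width: 0.0598
time_s: 4.65
tcp_pos: [0.5596, 0.1864, 0.2231]
tool_rot: [1.084, 2.942, 0.008]
ft_force: [0.1, -0.0, -0.2]
width: 0.0594
tcp [0.5596 0.1864 0.2231] ang 2.436 -> d [-12.9  39.2 159.4] turn -0.0 t 4.65 f [ 0.1 -0.  -0.2] w 0.0594 j6 -0.61
```

View pics/w5.png

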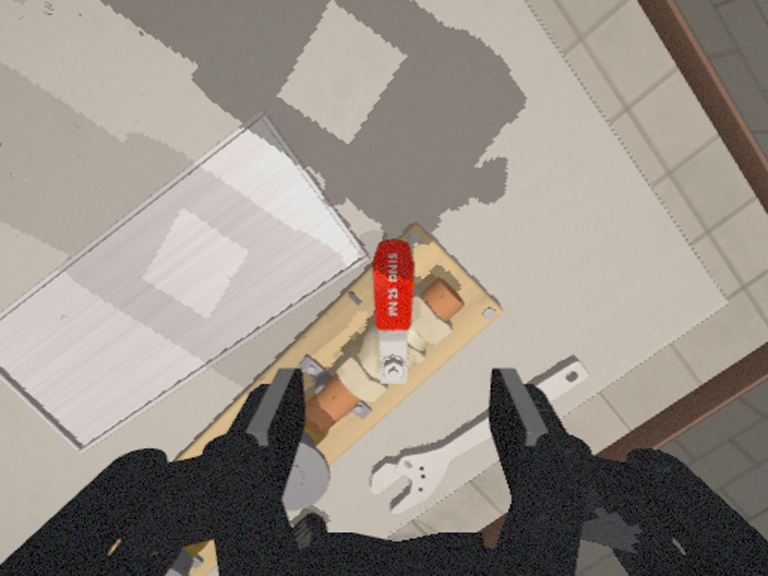

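View pics/topd.png

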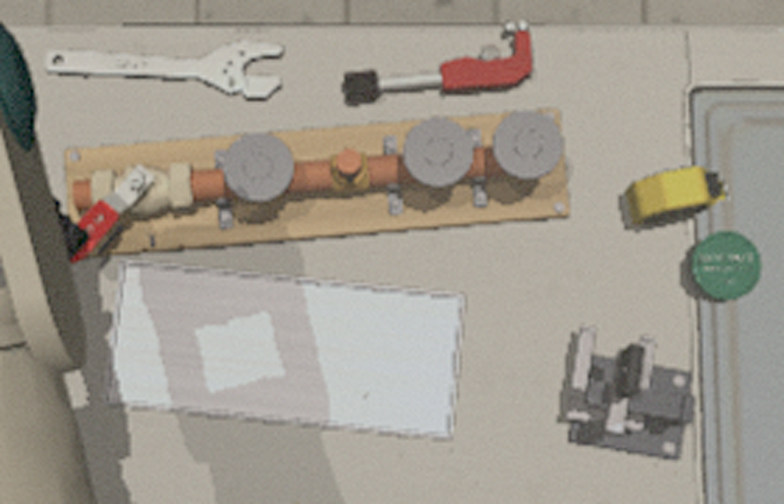

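```bash
python3 -c "
from h import *
b=bp('wrist',394/1.5,366/1.5,.084);t=bp('wrist',394/1.5,239/1.5,.0825)
l=bp('wrist',416/1.5,225/1.5,.015);l2=bp('wrist',187/1.5,455/1.5,.015)
d=t-b;print(b,t,'lev',np.arctan2(d[1],d[0]),np.linalg.norm(d));d=l-l2;print(np.arctan2(d[1],d[0]))
to(.42,-.20,.30,3.0416)
"
```

```text
[0.6032101  0.14599898 0.084     ] [0.54113011 0.19918219 0.0825    ] lev 2.4332284180519035 0.08175958595378842
1.6605984922169381
tcp [0.5581 0.1859 0.2178] ang 2.436 -> d [-145.2 -383.3  -82.2] turn -0.606 t 4.75 f [ 0.5  0.  -0.6] w 0.0596 j6 -0.61
```

```bash
python3 -m pendant '[-20,-50,-8,0,0,-40,-100,-16,0,0,-60,-145,-24,0,0,-80,-190,-32,0,0,-100,-230,-32,0,0]'; python3 -m pendant '[0,-40,0,-0.13,0,-5,-80,0,-0.26,0,-10,-110,0,-0.39,0,-15,-130,0,-0.52,0,-20,-150,0,-0.6,0]'; python3 -c "
from h import *
to(.447,-.25,.25,3.02)"
```

```text
time_s: 5.25
tcp_pos: [0.4848, -0.0524, 0.2491]
tool_rot: [-1.085, -2.947, 0.0]
ft_force: [1.3, -0.0, -0.4]
width: 0.0853
time_s: 5.75
tcp_pos: [0.4027, -0.1787, 0.248]
tool_rot: [-0.16, -3.134, -0.003]
ft_force: [0.8, 0.3, 0.6]
width: 0.0858
tcp [ 0.4027 -0.1787  0.248 ] ang 3.04 -> d [-51.3 -66.4  -2.2] turn 0.02 t 5.75 f [0.8 0.3 0.6] w 0.0858 j6 -1.97
```

```bash
python3 -m pendant '[-25,-33,-1,0.02,0,-51,-66,-2,0.02,0,-51,-66,-2,0.02,0,-51,-66,-2,0.02,0]'; python3 -c "
from h import *
to(.447,-.25,.25,3.02)
shot('pics/w6.png')"
```

```text
time_s: 6.15
tcp_pos: [0.4472, -0.2491, 0.2494]
tool_rot: [-0.199, -3.131, -0.005]
ft_force: [-0.5, 0.0, -0.7]
width: 0.0858
tcp [ 0.4472 -0.2491  0.2494] ang 3.015 -> d [ 0.1 -0.9 -0.6] turn -0.005 t 6.15 f [-0.5  0.  -0.7] w 0.0858 j6 -2.02
```

View pics/w6.png

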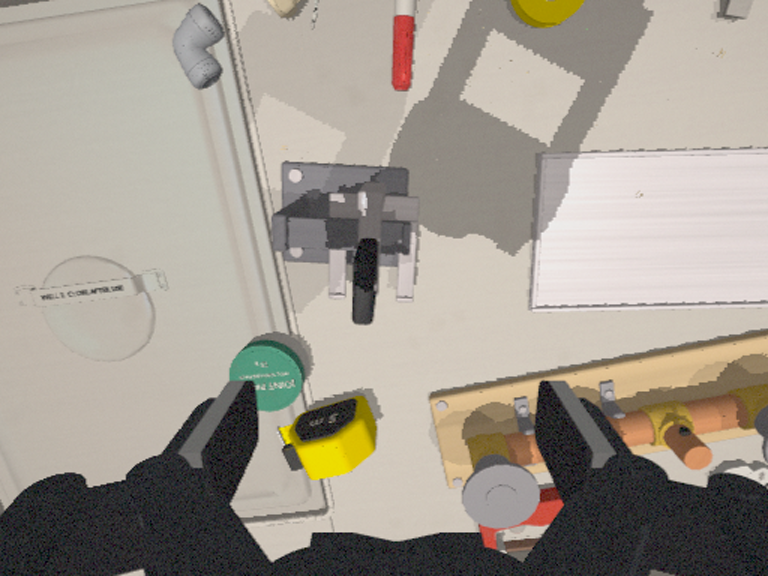

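```bash
python3 -c "
from h import *
im=ctrl.grab_frame('wrist')
g=(np.clip(im/255.,0,1)**.45*255).astype(np.uint8)
crop(g,170,95,300,235,5,'pics/w7.png')"
```

```text
(no output)
```

View pics/w7.png

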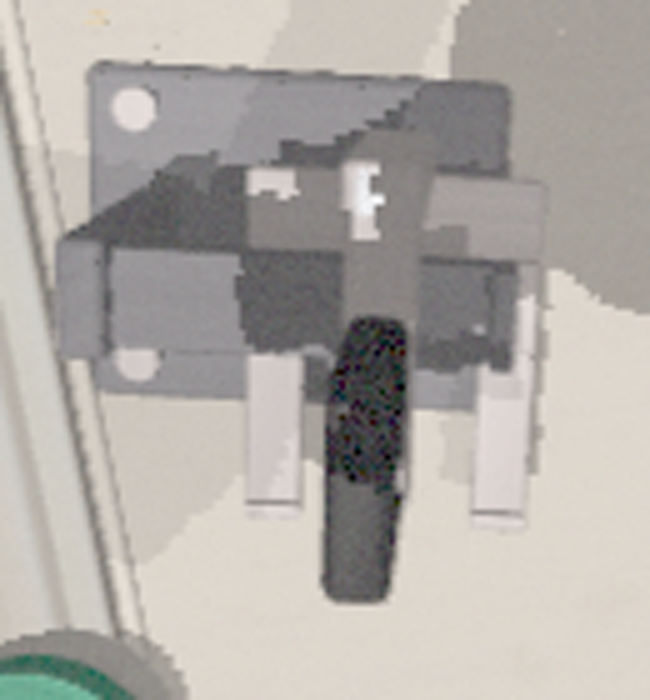

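```bash
python3 -c "
from h import *
def P(X,Y,z): return bp('wrist',170+X/5,95+Y/5,z)
a=P(273,515,.036);b=P(498,526,.036);print(a,b,np.linalg.norm(a-b))
y=(b-a)/np.linalg.norm(a-b);yaw=np.arctan2(-y[0],y[1]);print('yaw',yaw)
x=np.array([np.cos(yaw),np.sin(yaw),0]);f=(a+b)/2-.042*x;print('fork',f)
# predict handle box
g=f.copy();yv=np.array([-x[1],x[0],0])
for z in(.147,.097):
  for sx in(-.02,.02):
    for sy in(-.006,.006):
      q=g+sx*x+sy*yv;q[2]=z;p=pj('wrist',q)[0];print(z,sx,sy,((p-[170,95])*5).round())
print('peg',f-.018*x)
q=P(358,600,.147),P(325+0,600,.147),P(390,600,.147);print(q)
"
```

```text
[ 0.48218789 -0.29927122  0.036     ] [ 0.49161389 -0.24699255  0.036     ] 0.05312164099762065
yaw -0.17838649041547938
fork [ 0.44556738 -0.26567933  0.036     ]
0.147 -0.02 -0.006 [327. 371.]
0.147 -0.02 0.006 [403. 375.]
0.147 0.02 -0.006 [321. 607.]
0.147 0.02 0.006 [393. 610.]
0.097 -0.02 -0.006 [349. 310.]
0.097 -0.02 0.006 [413. 313.]
0.097 0.02 -0.006 [343. 512.]
0.097 0.02 0.006 [405. 515.]
peg [ 0.42785301 -0.26248537  0.036     ]
(array([ 0.46377196, -0.26884178,  0.147     ]), array([ 0.46308112, -0.27425804,  0.147     ]), array([ 0.46444189, -0.26358943,  0.147     ]))
```

```bash
python3 -c "
from h import *
to(.445,-.266,.18,2.963)"
```

```text
tcp [ 0.4473 -0.2484  0.2513] ang 3.016 -> d [ -0.1 -17.9  71.2] turn 0.053 t 6.25 f [-0.4 -0.  -0.3] w 0.0852 j6 -2.02
```

```bash
python3 -m pendant '[0,-18,30,0.053,0.4,0,-18,70,0.053,0.4,0,-18,70,0.053,0.4,0,-18,70,0.053,0.4,0,-18,70,0.053,0.4]'; python3 -c "
from h import *
to(.445,-.266,.104,2.963)
shot('pics/w8.png')"
```

```text
time_s: 6.75
tcp_pos: [0.4463, -0.267, 0.1851]
tool_rot: [0.279, 3.125, -0.003]
ft_force: [0.3, -0.8, 0.9]
width: 0.051
tcp [ 0.4463 -0.267   0.1851] ang 2.964 -> d [ 1.7  0.8 81.1] turn 0.001 t 6.75 f [ 0.3 -0.8  0.9] w 0.051 j6 -2.0
```

View pics/w8.png

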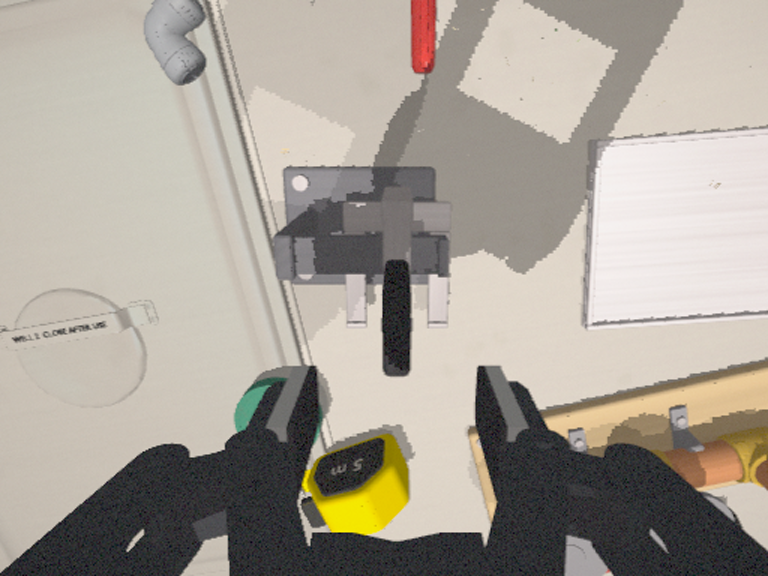

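Handle (col ~396) centred between fingers, vertical. Descend and grip.

```bash
python3 -m pendant '[1,1,25,0,0.4,1,1,50,0,0.4,1,1,70,0,0.4,1,1,80,0,0.4,1,1,80,0,0.4]'; python3 -c "
from h import *
to(.445,-.266,.104,2.963)
shot('pics/w9.png')"
```

```text
time_s: 7.3
tcp_pos: [0.4446, -0.2656, 0.1022]
tool_rot: [-0.28, -3.129, -0.001]
ft_force: [-0.5, 0.9, 0.6]
width: 0.0511
tcp [ 0.4446 -0.2656  0.1022] ang 2.963 -> d [-0.5 -0.3 -1.8] turn 0.0 t 7.3 f [-0.5  0.9  0.6] w 0.0511 j6 -2.0
```

View pics/w9.png

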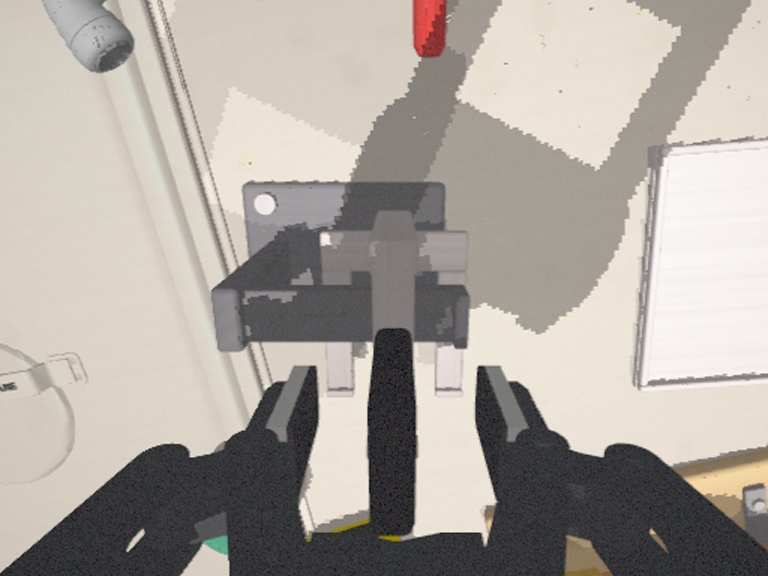

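```bash
python3 -m pendant '[0,0,-1,0,0.7,0,0,-2,0,1,0,0,-2,0,1,0,0,-2,0,1,0,0,-2,0,1]' 80; python3 -m pendant '[0,0,0,0,1,0,0,0,0,1]'; python3 -c "
from h import *
to(.445,-.266,.104,2.963)
print(ctrl.get_obs()['moment'])
shot('pics/w10.png')"
```

```text
time_s: 7.85
tcp_pos: [0.4452, -0.2665, 0.1057]
tool_rot: [0.28, 3.127, -0.003]
ft_force: [-0.9, 0.4, 6.3]
width: 0.0114
time_s: 8.05
tcp_pos: [0.4452, -0.2665, 0.1057]
tool_rot: [0.28, 3.127, -0.003]
ft_force: [0.2, -1.0, 6.1]
width: 0.0106
tcp [ 0.4452 -0.2665  0.1057] ang 2.963 -> d [0.3 0.5 1.7] turn -0.0 t 8.05 f [ 0.2 -1.   6.1] w 0.0106 j6 -2.0
[-0.14261696  0.2557587   0.02464641]
```

View pics/w10.png

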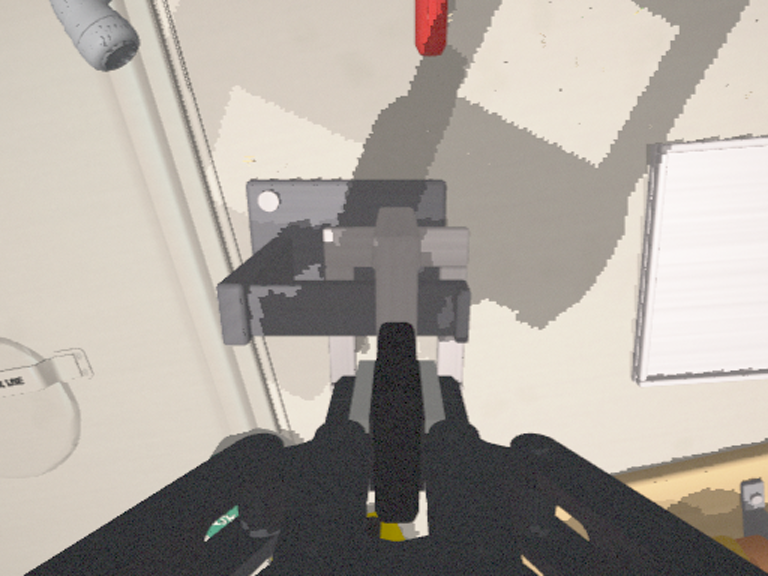

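```bash
python3 -m pendant '[0,0,-5,0,1,0,0,-10,0,1,0,0,-16,0,1,0,0,-18,0,1,0,0,-18,0,1]'; python3 -c "
from h import *
to(.445,-.266,.104,2.963)
shot('pics/w11.png')"
```

```text
time_s: 8.6
tcp_pos: [0.4448, -0.2659, 0.1226]
tool_rot: [0.28, 3.128, -0.0]
ft_force: [0.0, -0.3, -2.6]
width: 0.0109
tcp [ 0.4448 -0.2659  0.1226] ang 2.963 -> d [-0.2 -0.1 18.6] turn -0.0 t 8.6 f [ 0.  -0.3 -2.6] w 0.0109 j6 -2.0
```

View pics/w11.png

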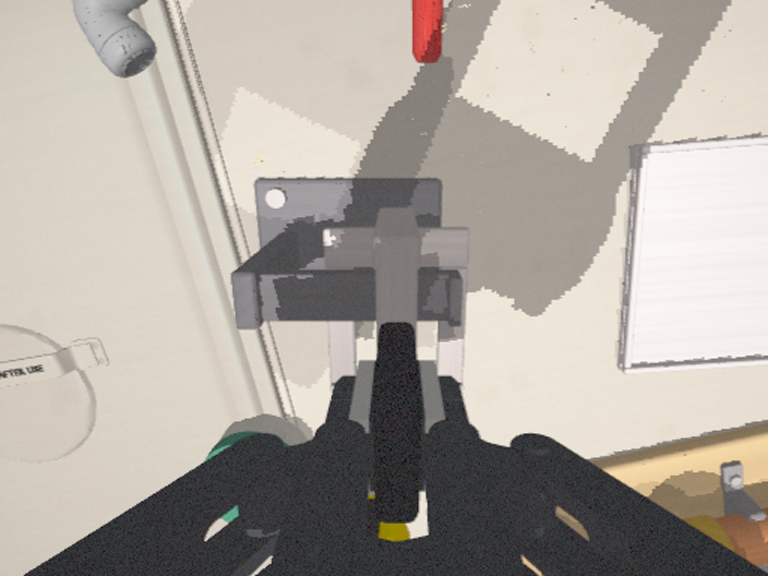

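```bash
python3 -m pendant '[0,20,0,0,1,0,45,0,0,1,0,70,0,0,1,0,85,0,0,1,0,85,0,0,1]'; python3 -m pendant '[0,0,-25,0,1,0,0,-60,0,1,0,0,-85,0,1,0,0,-85,0,1]'; python3 -c "
from h import *
to(.54,-.2,.19,3.220)
im=ctrl.grab_frame('top')
g=(np.clip(im/255.,0,1)**.6*255).astype(np.uint8)
crop(g,120,90,400,270,2.8,'pics/tope.png')
shot('pics/w12.png')"
```

```text
time_s: 9.15
tcp_pos: [0.4599, -0.1807, 0.122]
tool_rot: [-0.277, -3.129, -0.001]
ft_force: [0.1, -0.5, -2.7]
width: 0.0113
time_s: 9.55
tcp_pos: [0.4611, -0.1837, 0.2113]
tool_rot: [0.281, 3.122, -0.005]
ft_force: [0.8, 0.1, -2.8]
width: 0.0111
tcp [ 0.4611 -0.1837  0.2113] ang 2.962 -> d [-80.4  -1.9  21.9] turn -0.258 t 9.55 f [ 0.8  0.1 -2.8] w 0.0111 j6 -1.84
```

View pics/w12.png

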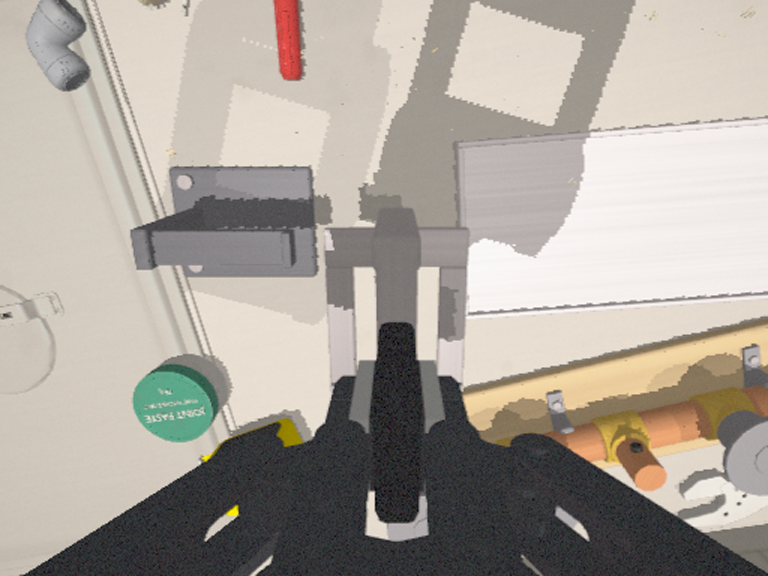

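View pics/tope.png

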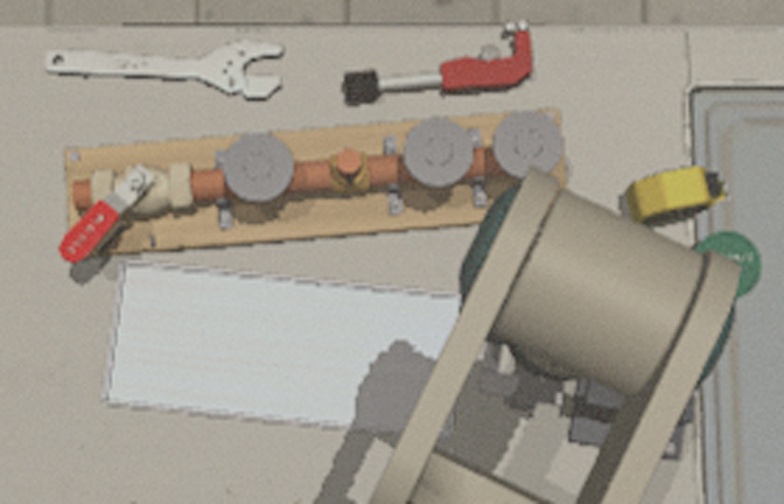

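```bash
python3 -c "
from h import *
i=ctrl.camera_info('wrist');o=ctrl.get_obs();T=R.from_rotvec(o['tool_rot'])
ct=T.inv().apply(i['xyz']-o['tcp_pos']);cr=T.inv()*R.from_rotvec(i['attitude']);print(ct)
j=dict(i);p=np.array([.4472,-.2491,.2494]);a=3.015
T6=R.from_matrix(np.array([[np.cos(a),np.sin(a),0],[np.sin(a),-np.cos(a),0],[0,0,-1]]))
j['xyz']=p+T6.apply(ct);j['attitude']=(T6*cr).as_rotvec()
print('c4 from w6',bp('wrist',501/1.5,495/1.5,.089,j))
P=np.array([bp('top',120+X/2.8,90+Y/2.8,.089)[:2] for X,Y in((258,166.5),(438,152),(527,145))])
k=np.array([0,2,3])*.076
from scipy.optimize import least_squares
f=lambda q:(P-np.c_[q[0]+k*np.sin(q[2]),q[1]-k*np.cos(q[2])]).ravel()
r=least_squares(f,[.62,.03,.08]);print(r.x,r.fun*1000)
q=r.x
for kk in(0,1,2,3):print(kk+1,q[0]+kk*.076*np.sin(q[2]),q[1]-kk*.076*np.cos(q[2]))
"
```

```text
[ 0.07831713  0.00049077 -0.14267708]
c4 from w6 [ 0.63932322 -0.19231291  0.089     ]
[0.62190502 0.03424856 0.07818845] [ 0.00848557 -0.37510711  0.07771316 -0.19137786 -0.08619874  0.56648496]
1 0.6219050219620292 0.034248556203545284
2 0.6278412917158678 -0.04151925161355908
3 0.6337775614697062 -0.11728705943066345
4 0.6397138312235447 -0.19305486724776783
```

```bash
python3 -m pendant '[-20,-1,5,-0.13,1,-45,-2,15,-0.257,1,-70,-2,22,-0.257,1,-80,-2,22,-0.257,1,-80,-2,22,-0.257,1]'; python3 -c "
from h import *
to(.545,-.2004,.1477,3.2196)"
```

```text
time_s: 10.15
tcp_pos: [0.5378, -0.1983, 0.1817]
tool_rot: [0.123, -3.135, -0.004]
ft_force: [-0.9, -0.1, -2.6]
width: 0.0111
tcp [ 0.5378 -0.1983  0.1817] ang -3.063 -> d [-7.2 -2.7 34. ] turn 0.0 t 10.15 f [-0.9 -0.1 -2.6] w 0.0111 j6 -2.07
```

```bash
cat >> h.py <<'E'
def avg(n=5):
    P=[];A=[];F=[]
    for k in range(n):
        ctrl.grab_frame("wrist"); o=ctrl.get_obs();P.append(o['tcp_pos']);M=R.from_rotvec(o['tool_rot']).as_matrix();A.append(np.arctan2(M[1,0],M[0,0])%(2*np.pi));F.append(o['ft_force'])
    P=np.array(P);print('std mm',(P.std(0)*1000).round(2),'t',round(o['time_s'],2));return P.mean(0),np.mean(A),np.mean(F,0)
def toa(x,y,z,ang=None,n=4):
    p,a,f=avg(n);M=np.array([[np.cos(a),np.sin(a),0],[np.sin(a),-np.cos(a),0],[0,0,-1]])
    d=M.T@(np.array([x,y,z])-p)*1000
    t=0 if ang is None else -((ang-a+np.pi)%(2*np.pi)-np.pi)
    print("tcp",p.round(4),"ang",round(a,4),"-> d",d.round(1),"turn",round(t,3),'f',f.round(1))
E
python3 -c "
from h import *
toa(.545,-.2004,.1477,3.2196)"
```

```text
std mm [0.06 0.02 0.78] t 10.35
tcp [ 0.5373 -0.1983  0.1837] ang 3.2196 -> d [-7.5 -2.7 36. ] turn 0.0 f [-0.3 -0.3 -2.4]
```

```bash
python3 -m pendant '[-7.5,-2.7,15,0,1,-7.5,-2.7,35,0,1,-7.5,-2.7,39,0,1,-7.5,-2.7,39,0,1]'; python3 -c "
from h import *
toa(.545,-.2004,.1447,3.2196)
shot('pics/w13.png')
shot('pics/s13.png','side')"
```

```text
time_s: 10.75
tcp_pos: [0.5452, -0.2002, 0.1448]
tool_rot: [0.123, -3.137, -0.002]
ft_force: [0.7, 0.1, -2.8]
width: 0.0109
std mm [0.21 0.09 0.51] t 10.95
tcp [ 0.5461 -0.2006  0.1469] ang 3.2198 -> d [1.  0.3 2.2] turn 0.0 f [ 0.2 -0.1 -2. ]
```

View pics/w13.png

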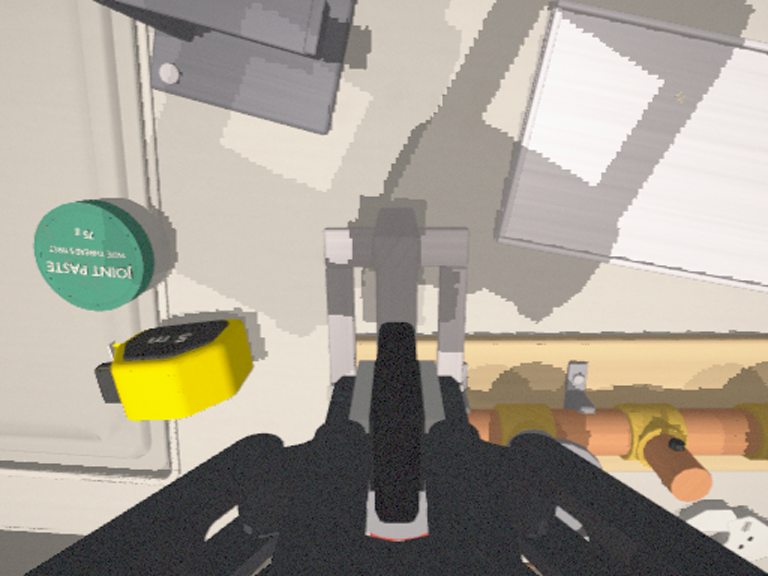

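View pics/s13.png

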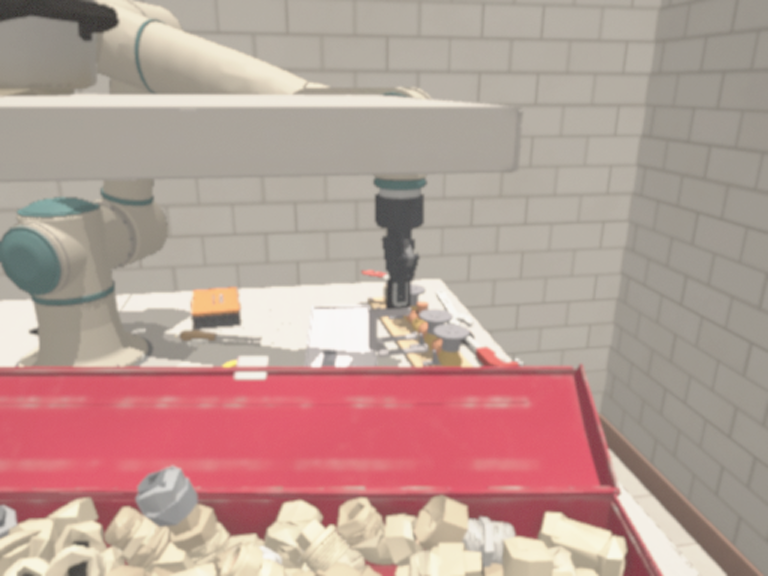

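```bash
python3 -c "
from h import *
print(pj('side',[[.546,-.2006,.147],[.546,-.2006,.126],[.6397,-.193,.089],[.6338,-.1173,.089]])*1.5)
print(pj('wrist',[[.6278,-.0415,.084],[.6338,-.1173,.089],[.6397,-.193,.089]])*1.5)
im=ctrl.grab_frame('side');crop(im,230,160,330,250,8,'pics/s14.png')
"
```

```text
[[398.03081569 302.63357375]
 [397.85238127 314.82327453]
 [451.39933003 330.48200122]
 [436.28785183 314.56980936]]
[[690.09255483 485.60218534]
 [546.01840582 492.5746999 ]
 [396.54600809 492.58178015]]
```

View pics/s14.png

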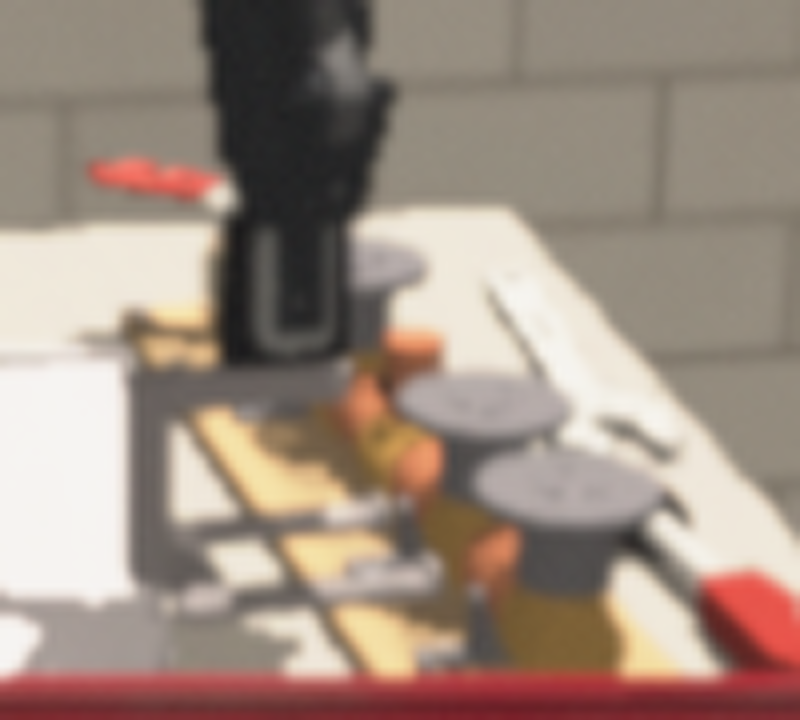

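```bash
python3 -c "
from h import *
c,s=np.cos(.078),np.sin(.078)
for z in(.070,.075,.080):
  for y in(-.033,.033):
    q=[.546+.042*c-y*s,-.2006+.042*s+y*c,z];print(z,y,((pj('side',q)[0]-[230,160])*8).round())
"
```

```text
0.07 -0.033 [443. 598.]
0.07 0.033 [377. 514.]
0.075 -0.033 [443. 583.]
0.075 0.033 [377. 500.]
0.08 -0.033 [444. 568.]
0.08 0.033 [377. 485.]
```

```bash
python3 -m pendant '[0,0,4,0,1,-20,0,4,0,1,-40,0,4,0,1,-55,0,4,0,1,-55,0,4,0,1]'; python3 -c "
from h import *
toa(.6397,-.193,.142,3.2196,3)
im=ctrl.grab_frame('side');crop(im,230,160,330,250,8,'pics/s15.png')
"
```

```text
time_s: 11.6
tcp_pos: [0.6016, -0.1958, 0.1416]
tool_rot: [-0.124, 3.139, 0.0]
ft_force: [0.7, -0.1, -2.6]
width: 0.0111
std mm [0.28 0.11 0.14] t 11.75
tcp [ 0.6003 -0.1961  0.1417] ang 3.22 -> d [-39.5   0.   -0.3] turn 0.0 f [-0.3 -0.1 -2.9]
```

View pics/s15.png

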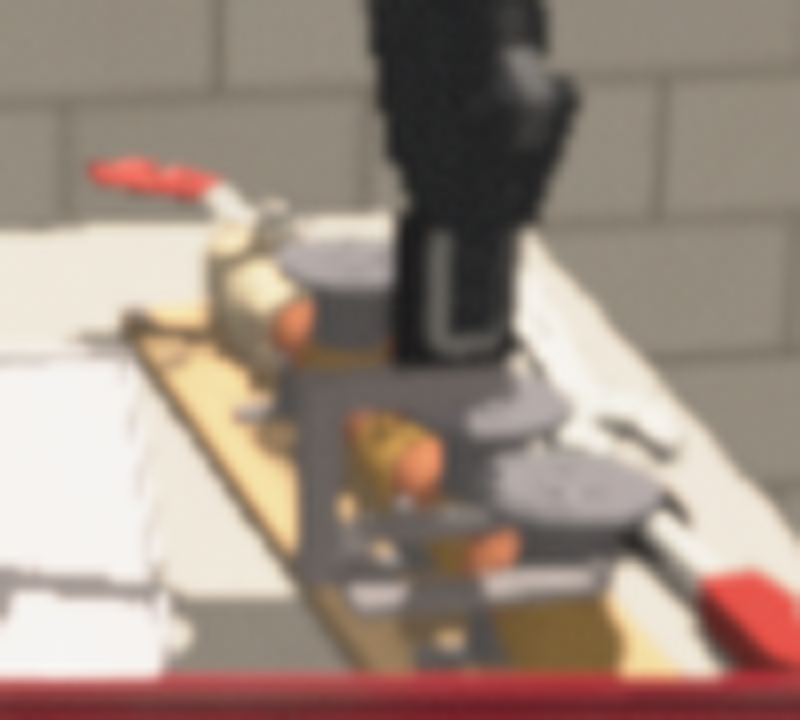

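```bash
python3 -m pendant '[-15,0,0,0,1,-30,0,0,0,1,-39,0,0,0,1,-39,0,0,0,1]'; python3 -c "
from h import *
toa(.6397,-.193,.142,3.2196,3)
im=ctrl.grab_frame('side');crop(im,230,160,330,250,8,'pics/s16.png')
"
```

```text
time_s: 12.2
tcp_pos: [0.6396, -0.1931, 0.1421]
tool_rot: [-0.123, 3.139, 0.0]
ft_force: [-0.2, 0.3, -2.3]
width: 0.0111
std mm [0.12 0.04 0.07] t 12.35
tcp [ 0.639  -0.1933  0.1422] ang 3.2196 -> d [-0.8  0.2  0.2] turn -0.0 f [-0.4  0.  -2.5]
```

View pics/s16.png

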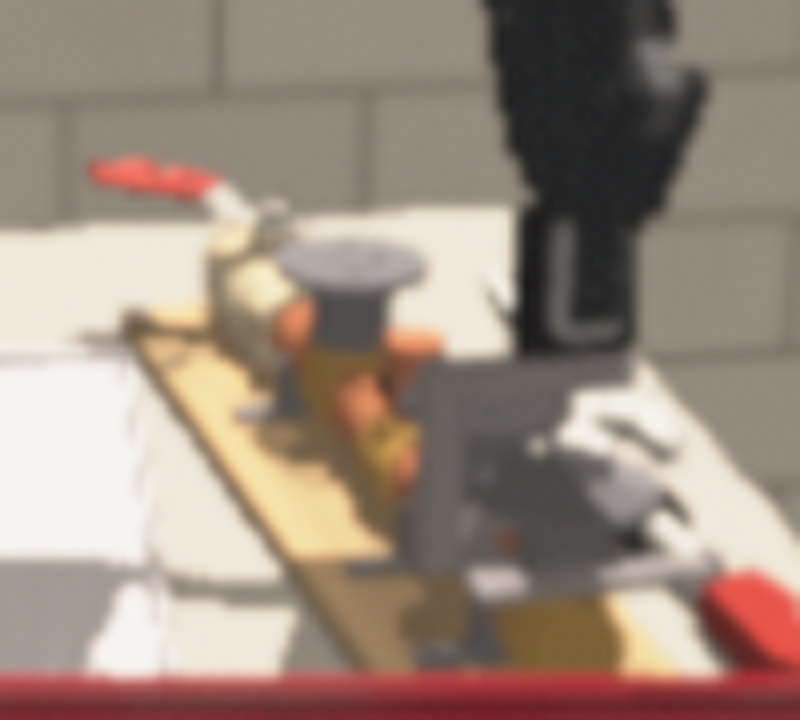

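```bash
python3 -m pendant '[0,0,-5,0,1,0,0,-9,0,1,0,0,-13,0,1,0,0,-17,0,1,0,0,-20,0,1]';python3 -m pendant '[0,0,-4,0,1,0,0,-8,0,1,0,0,-12,0,1,0,0,-16,0,1,0,0,-20,0,1]'; python3 -c "
from h import *
toa(.6397,-.193,.142,3.2196,2)
im=ctrl.grab_frame('side');crop(im,230,140,330,230,8,'pics/s17.png')
"
```

```text
time_s: 12.9
tcp_pos: [0.639, -0.1929, 0.1604]
tool_rot: [0.123, -3.137, -0.002]
ft_force: [1.7, 0.3, -12.1]
width: 0.0111
time_s: 13.4
tcp_pos: [0.6399, -0.1933, 0.1844]
tool_rot: [-0.123, 3.137, -0.002]
ft_force: [-1.0, 0.3, -3.1]
width: 0.0111
std mm [0.03 0.02 0.33] t 13.5
tcp [ 0.64   -0.1933  0.1845] ang 3.2198 -> d [ 0.3  0.4 42.5] turn 0.0 f [ 0.1 -0.1 -2.8]
```

View pics/s17.png

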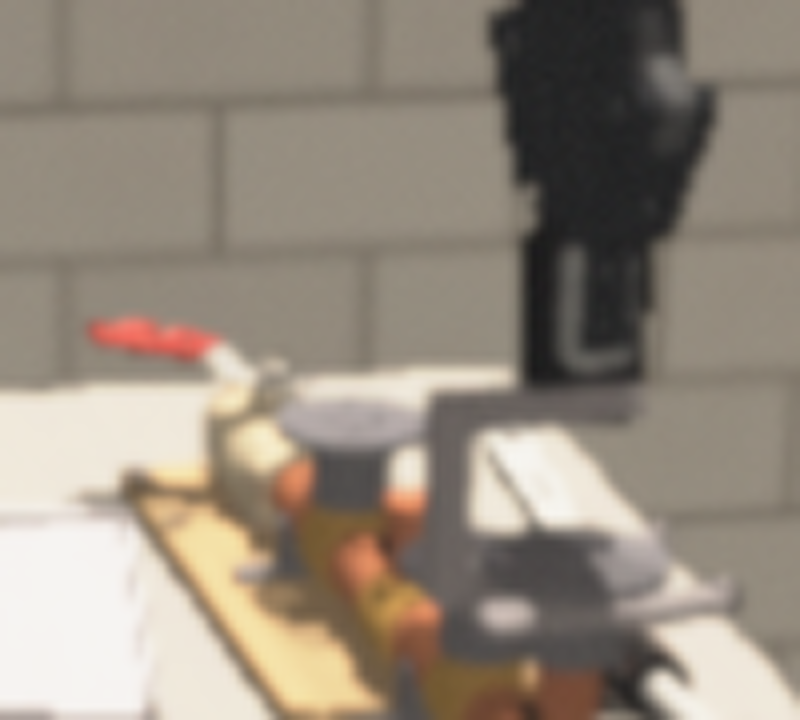

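```bash
python3 -m pendant '[0,0,-6,0,1,0,0,-14,0,1,0,0,-20,0,1,0,0,-20,0,1]'; python3 -c "
from h import *
toa(.4809,-.0807,.19,3.04,2)
im=ctrl.grab_frame('top')
g=(np.clip(im/255.,0,1)**.6*255).astype(np.uint8)
crop(g,120,90,400,270,2.8,'pics/topf.png')
"
```

```text
time_s: 13.95
tcp_pos: [0.64, -0.1933, 0.2041]
tool_rot: [-0.123, 3.136, -0.002]
ft_force: [0.2, 0.9, -2.6]
width: 0.0111
std mm [0.12 0.04 0.38] t 14.05
tcp [ 0.6397 -0.1932  0.2028] ang 3.2198 -> d [149.5 124.6  12.8] turn 0.18 f [ 0.   0.7 -2.7]
```

View pics/topf.png

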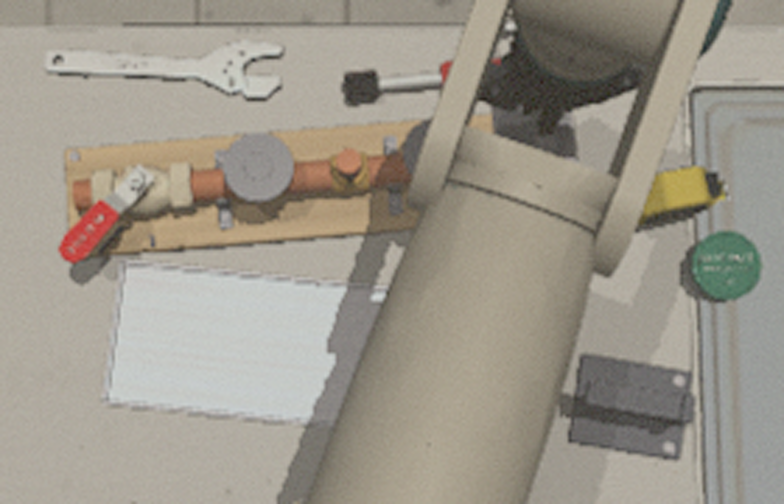

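```bash
python3 -m pendant '[8,6,0,0,1,24,20,0,0,1,44,36,0,0,1,64,52,0,0,1,84,68,0,0,1]'; python3 -m pendant '[20,17,0,0.05,1,40,34,3,0.1,1,56,48,6,0.15,1,65,56,8,0.18,1,65,56,8,0.18,1]'; python3 -c "
from h import *
toa(.4809,-.0807,.19,3.04,3)
shot('pics/w18.png')
"
```

```text
time_s: 14.6
tcp_pos: [0.5494, -0.1313, 0.2017]
tool_rot: [0.123, -3.139, -0.001]
ft_force: [0.3, 0.7, -2.8]
width: 0.0106
time_s: 15.1
tcp_pos: [0.4803, -0.0804, 0.194]
tool_rot: [-0.159, -3.137, -0.0]
ft_force: [-0.3, -0.5, -3.3]
width: 0.0109
std mm [0.25 0.21 0.05] t 15.25
tcp [ 0.4814 -0.0812  0.1943] ang 3.0407 -> d [0.5 0.5 4.3] turn 0.001 f [ 0.   0.5 -3. ]
```

View pics/w18.png

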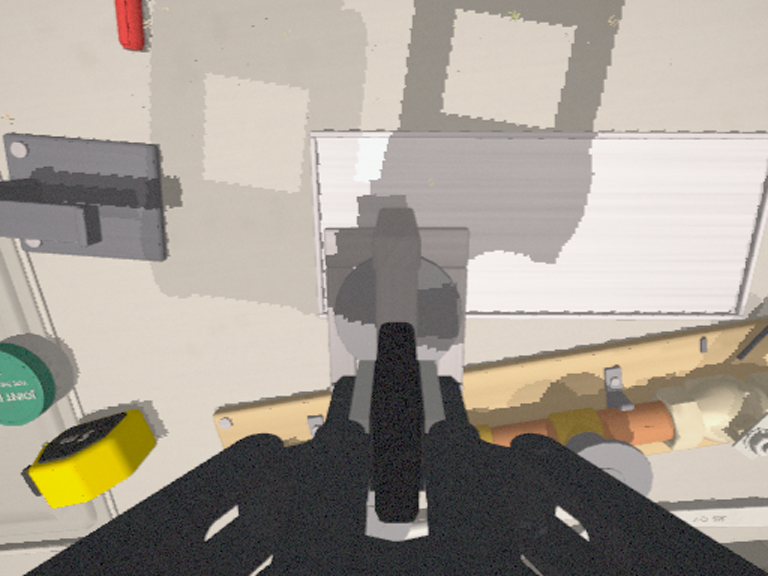

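```bash
python3 -c "
from h import *
A=[bp('wrist',u/1.5,v/1.5,.01) for u,v in((313,133),(770,133),(322,316),(740,317))]
print(np.round(A,4))
c=np.mean(A,0);print(c)
p=pj('wrist',[.4809,-.0807,.004])[0]*1.5;print('target px',p)
"
```

```text
[[ 0.396  -0.1265  0.01  ]
 [ 0.4262  0.1674  0.01  ]
 [ 0.5217 -0.1396  0.01  ]
 [ 0.5536  0.1628  0.01  ]]
[0.47436044 0.01601958 0.01      ]
target px [396.87147829 251.52277152]
```

```bash
python3 -m pendant '[0,0,20,0,1,0,0,45,0,1,0,0,65,0,1,0,0,78,0,1,0,0,84,0,1]'; python3 -m pendant '[0,0,6,0,1,0,0,12,0,1,0,0,17,0,1,0,0,17,0,1]'; python3 -c "
from h import *
toa(.4809,-.0807,.092,3.04,3)
shot('pics/w19.png')
im=ctrl.grab_frame('side');crop(im,190,160,290,250,8,'pics/s19.png')
"
```

```text
time_s: 15.8
tcp_pos: [0.481, -0.0813, 0.1089]
tool_rot: [-0.16, -3.136, -0.001]
ft_force: [-0.5, 0.9, -3.2]
width: 0.0113
time_s: 16.2
tcp_pos: [0.4811, -0.0811, 0.0928]
tool_rot: [-0.16, -3.137, -0.0]
ft_force: [0.3, 0.3, -2.5]
width: 0.0112
std mm [0.09 0.03 0.17] t 16.35
tcp [ 0.4814 -0.0812  0.0935] ang 3.0398 -> d [0.6 0.4 1.5] turn -0.0 f [-0.3  0.2 -2.8]
```

View pics/w19.png

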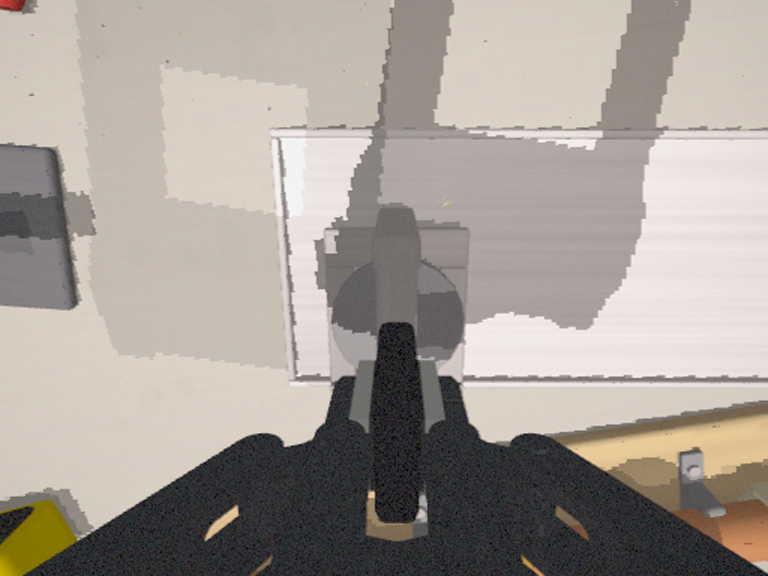

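View pics/s19.png

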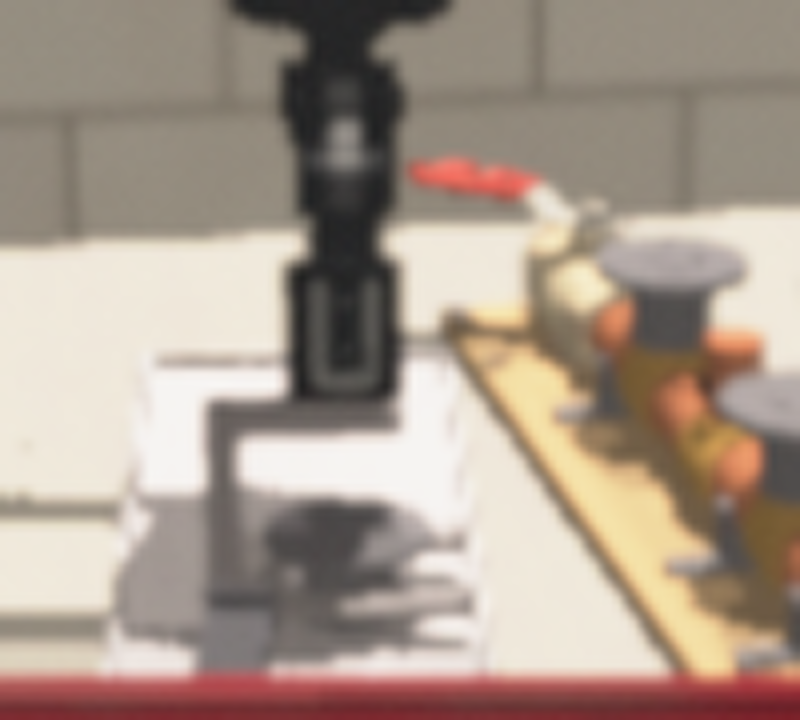

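```bash
python3 -m pendant '[0,0,1,0,1,8,0,1,0,1,18,0,1,0,1,30,0,1,0,1,40,0,1,0,1]'; python3 -m pendant '[15,0,0,0,1,30,0,0,0,1,45,0,0,0,1,45,0,0,0,1]';python3 -c "
from h import *
toa(.4809,-.0807,.092,3.04,2)
shot('pics/w20.png')
im=ctrl.grab_frame('side');crop(im,190,160,290,250,8,'pics/s20.png')
"
```

```text
time_s: 16.95
tcp_pos: [0.4403, -0.0769, 0.0921]
tool_rot: [-0.16, -3.137, -0.0]
ft_force: [0.2, -0.4, -2.4]
width: 0.0109
time_s: 17.35
tcp_pos: [0.3952, -0.0723, 0.0921]
tool_rot: [-0.16, -3.137, -0.0]
ft_force: [0.8, -0.5, -2.6]
width: 0.011
std mm [0.29 0.06 0.07] t 17.45
tcp [ 0.3965 -0.0725  0.0925] ang 3.0396 -> d [-84.8   0.5   0.5] turn -0.0 f [ 0.7  0.4 -2.4]
```

View pics/w20.png

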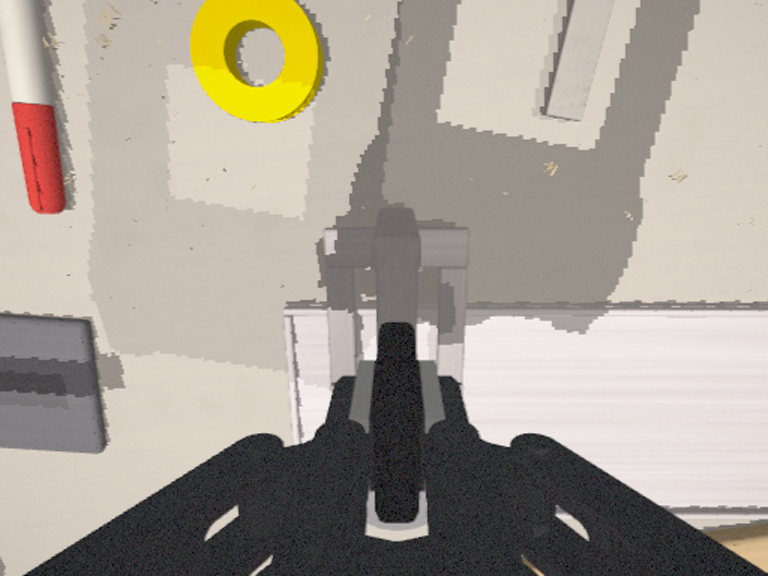

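View pics/s20.png

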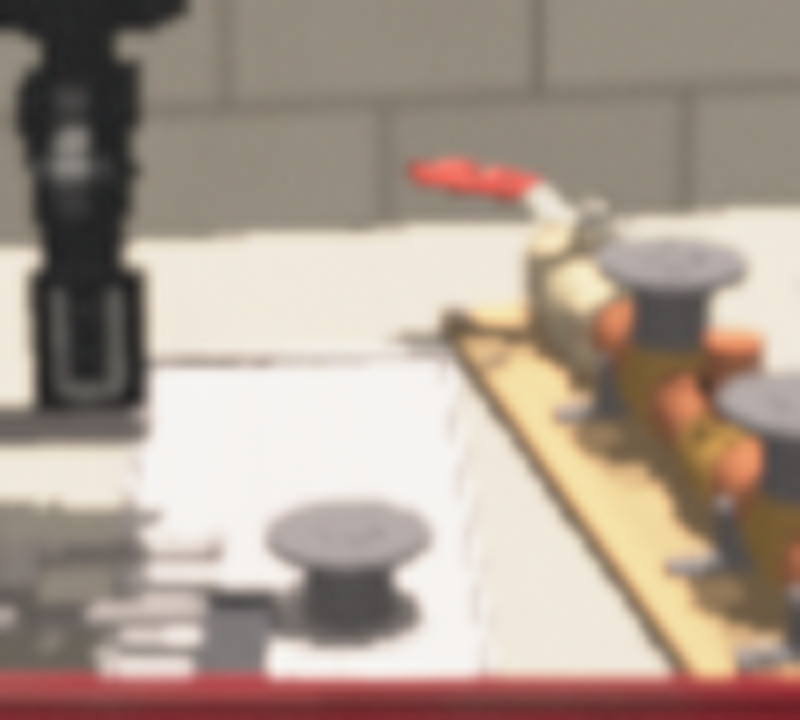

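```bash
python3 -m pendant '[0,0,-25,0,1,0,0,-55,0,1,-20,-10,-55,-0.06,1,-60,-22,-55,-0.12,1,-100,-34,-55,-0.18,1]'; python3 -c "
from h import *
toa(.539,-.1247,.1425,3.2196,2)
"
```

```text
time_s: 18.05
tcp_pos: [0.4945, -0.1171, 0.1475]
tool_rot: [-0.127, 3.138, -0.001]
ft_force: [0.4, -0.0, -1.0]
width: 0.0109
std mm [1.46 0.64 0.1 ] t 18.15
tcp [ 0.4969 -0.1185  0.1445] ang 3.2226 -> d [-41.5  -9.6   2. ] turn 0.003 f [-0.  -0.5 -2.4]
```

```bash
python3 -m pendant '[-5,-5,2,0.003,1,-20,-9.6,2,0.003,1,-40,-9.6,2,0.003,1,-41.5,-9.6,2,0.003,1]'; python3 -c "
from h import *
toa(.6338,-.1173,.1422,3.2196,3)
im=ctrl.grab_frame('side');crop(im,230,160,330,250,8,'pics/s21.png')
"
```

```text
time_s: 18.55
tcp_pos: [0.5359, -0.1226, 0.1456]
tool_rot: [-0.118, 3.138, -0.0]
ft_force: [-0.8, -0.1, -2.4]
width: 0.0107
std mm [0.35 0.03 0.05] t 18.7
tcp [ 0.5347 -0.1226  0.1454] ang 3.2169 -> d [-99.2  -2.1   3.2] turn -0.003 f [-0.4  0.6 -2.4]
```

View pics/s21.png

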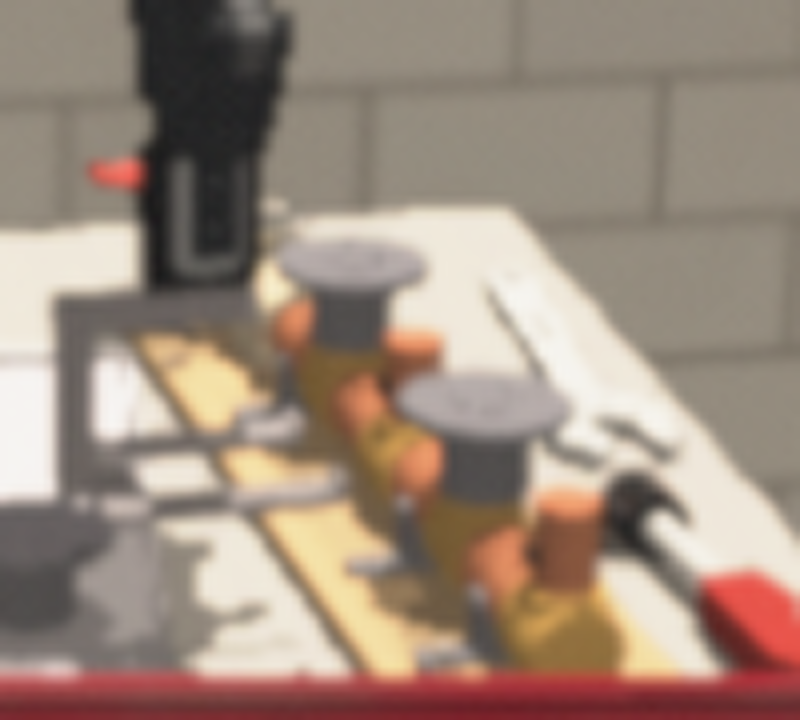

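```bash
python3 -m pendant '[-5,-2,4,-0.003,1,-25,-2,4,-0.003,1,-45,-2,4,-0.003,1,-60,-2,4,-0.003,1,-60,-2,4,-0.003,1]'; python3 -c "
from h import *
toa(.6338,-.1173,.1422,3.2196,3)
im=ctrl.grab_frame('side');crop(im,230,160,330,250,8,'pics/s22.png')
"
```

```text
time_s: 19.25
tcp_pos: [0.5957, -0.1202, 0.1407]
tool_rot: [-0.124, 3.139, 0.0]
ft_force: [-0.5, 0.1, -2.5]
width: 0.011
std mm [0.26 0.05 0.11] t 19.4
tcp [ 0.5945 -0.1204  0.1408] ang 3.2199 -> d [-39.4  -0.   -1.4] turn 0.0 f [-0.2  0.3 -2.6]
```

View pics/s22.png

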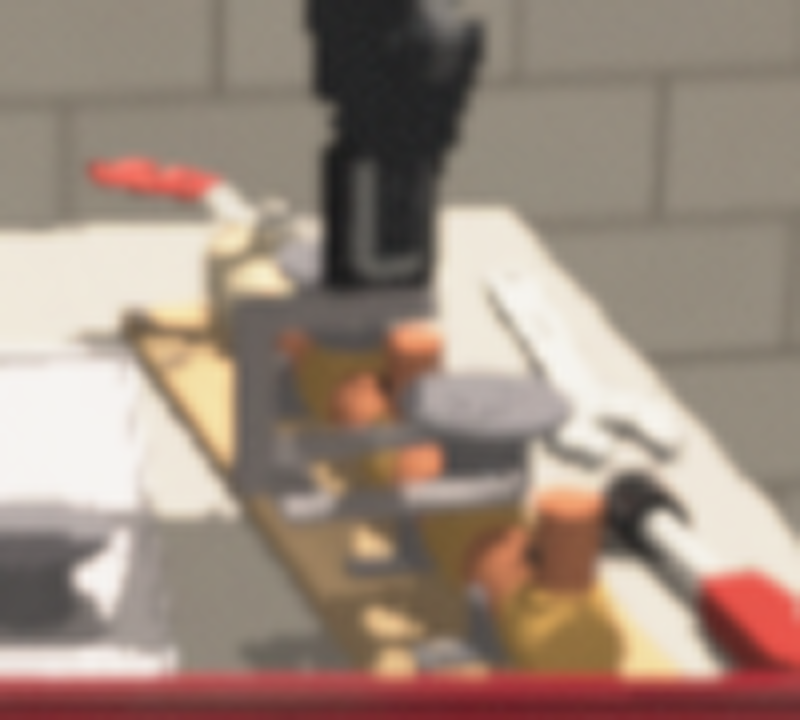

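```bash
python3 -m pendant '[-15,0,-1,0,1,-30,0,-1,0,1,-39,0,-1,0,1,-39,0,-1,0,1]'; python3 -c "
from h import *
toa(.6338,-.1173,.142,3.2196,3)"; python3 -m pendant '[0,0,-5,0,1,0,0,-9,0,1,0,0,-13,0,1,0,0,-17,0,1,0,0,-20,0,1]';python3 -m pendant '[0,0,-4,0,1,0,0,-8,0,1,0,0,-12,0,1,0,0,-18,0,1,0,0,-25,0,1]'; python3 -m pendant '[0,0,-10,0,1,0,0,-16,0,1,0,0,-16,0,1]'; python3 -c "
from h import *
toa(.4904,.0138,.19,3.04,2)
im=ctrl.grab_frame('side');crop(im,230,140,330,230,8,'pics/s23.png')
"
```

```text
time_s: 19.85
tcp_pos: [0.6338, -0.1173, 0.1421]
tool_rot: [-0.123, 3.139, 0.0]
ft_force: [-1.2, -0.4, -2.7]
width: 0.0115
std mm [0.11 0.02 0.05] t 20.0
tcp [ 0.6332 -0.1174  0.1422] ang 3.2197 -> d [-0.6  0.   0.2] turn 0.0 f [-0.1 -0.1 -2.7]
time_s: 20.5
tcp_pos: [0.6331, -0.1171, 0.1605]
tool_rot: [0.123, -3.137, -0.002]
ft_force: [1.8, -0.0, -13.9]
width: 0.0109
time_s: 21.0
tcp_pos: [0.6341, -0.1174, 0.1893]
tool_rot: [-0.123, 3.137, -0.001]
ft_force: [-0.4, 0.1, -2.8]
width: 0.0113
time_s: 21.3
tcp_pos: [0.6343, -0.1174, 0.2052]
tool_rot: [-0.123, 3.136, -0.001]
ft_force: [0.2, -0.6, -3.3]
width: 0.011
std mm [0.12 0.03 0.41] t 21.4
tcp [ 0.6339 -0.1173  0.2037] ang 3.2197 -> d [132.8 141.9  13.7] turn 0.18 f [ 0.5 -0.9 -3.3]
```

View pics/s23.png

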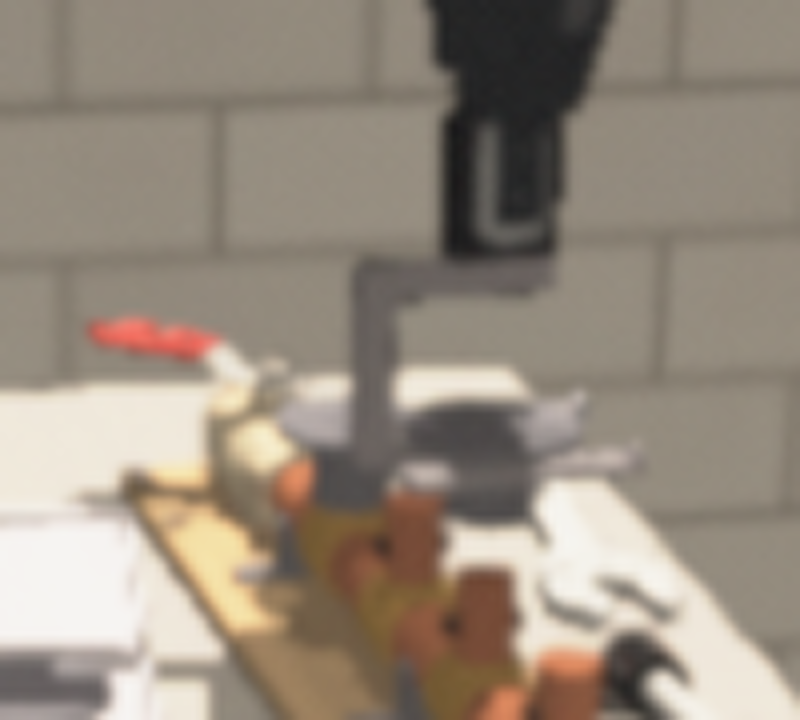

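```bash
python3 -m pendant '[8,7,0,0,1,22,21,0,0,1,40,39,0,0,1,58,57,0,0,1,74,75,0,0,1]'; python3 -m pendant '[20,20,0,0.05,1,38,38,3,0.1,1,52,56,6,0.15,1,59,67,8,0.18,1,59,67,8,0.18,1]'; python3 -c "
from h import *
toa(.4904,.0138,.19,3.04,3)
shot('pics/w24.png')
A=[bp('wrist',u/1.5,v/1.5,.01) for u,v in((313,133),(770,133),(322,316),(740,317))]
"
```

```text
time_s: 21.95
tcp_pos: [0.5529, -0.0477, 0.2025]
tool_rot: [0.122, -3.138, -0.0]
ft_force: [0.6, -0.0, -3.4]
width: 0.0108
time_s: 22.45
tcp_pos: [0.489, 0.015, 0.1947]
tool_rot: [-0.158, -3.137, -0.001]
ft_force: [0.7, 0.2, -3.0]
width: 0.011
std mm [0.25 0.29 0.09] t 22.6
tcp [0.4901 0.0138 0.1951] ang 3.0409 -> d [-0.3  0.   5.1] turn 0.001 f [ 0.5 -0.6 -2.9]
```

View pics/w24.png

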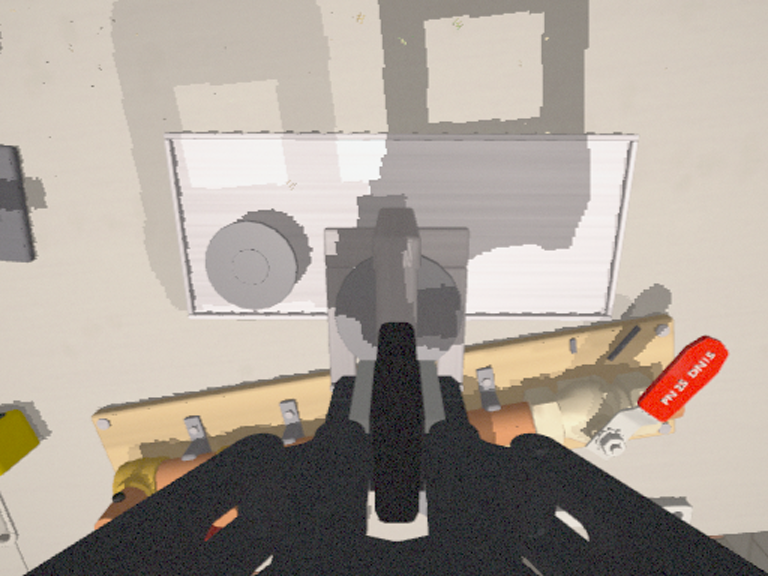

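```bash
python3 -m pendant '[0,0,20,0,1,0,0,45,0,1,0,0,65,0,1,0,0,78,0,1,0,0,84,0,1]'; python3 -m pendant '[0,0,6,0,1,0,0,12,0,1,0,0,18,0,1,0,0,19,0,1,0,0,19,0,1]'; python3 -c "
from h import *
toa(.4904,.0138,.092,3.04,3)
im=ctrl.grab_frame('side');crop(im,190,150,290,240,8,'pics/s25.png')
"
```

```text
time_s: 23.15
tcp_pos: [0.4897, 0.0136, 0.1099]
tool_rot: [-0.16, -3.135, -0.0]
ft_force: [0.4, -0.4, -2.5]
width: 0.0113
time_s: 23.65
tcp_pos: [0.4901, 0.0139, 0.0923]
tool_rot: [0.16, 3.137, 0.0]
ft_force: [0.3, 0.4, -2.5]
width: 0.0111
std mm [0.03 0.01 0.05] t 23.8
tcp [0.4903 0.0139 0.0926] ang 3.0398 -> d [-0.2 -0.1  0.6] turn -0.0 f [-0.  -0.2 -2.7]
```

View pics/s25.png

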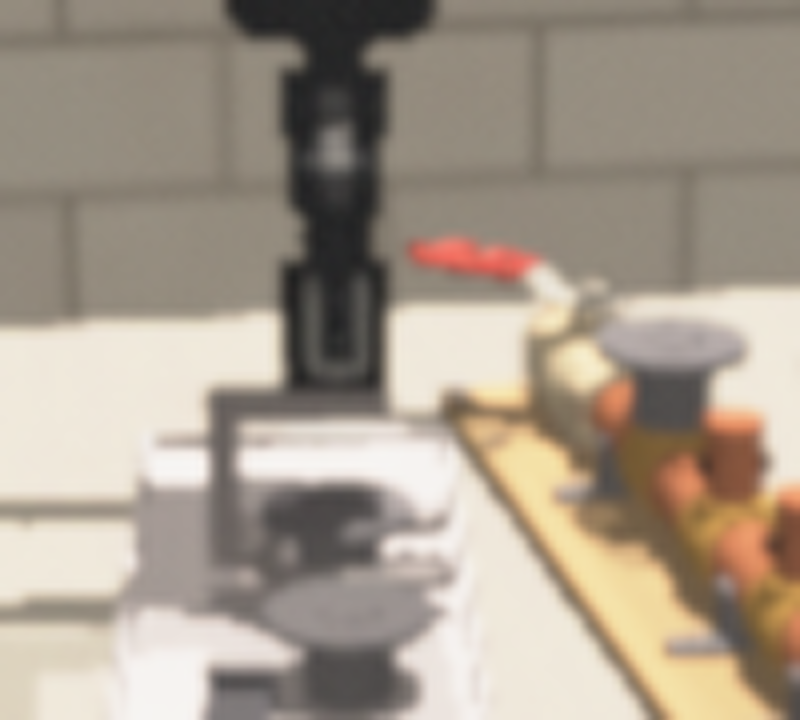

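Same as before. Back out, lift, then on to cap 1.

```bash
python3 -m pendant '[8,0,0,0,1,18,0,0,0,1,30,0,0,0,1,42,0,0,0,1,55,0,0,0,1]'; python3 -m pendant '[15,0,0,0,1,30,0,0,0,1,30,0,0,0,1]';python3 -m pendant '[0,0,-25,0,1,0,0,-55,0,1,0,0,-55,0,1]';python3 -c "
from h import *
toa(.5272,.0268,.145,3.2196,2)
im=ctrl.grab_frame('side');crop(im,190,150,290,240,8,'pics/s26.png')
"
```

```text
time_s: 24.35
tcp_pos: [0.4341, 0.0196, 0.0922]
tool_rot: [-0.16, -3.138, -0.0]
ft_force: [0.8, 1.1, -3.5]
width: 0.0111
time_s: 24.65
tcp_pos: [0.4038, 0.0228, 0.092]
tool_rot: [-0.159, -3.137, -0.0]
ft_force: [0.2, 0.1, -3.0]
width: 0.0111
time_s: 24.95
tcp_pos: [0.4077, 0.0225, 0.1514]
tool_rot: [0.159, 3.129, 0.0]
ft_force: [1.3, 0.0, -2.7]
width: 0.0113
std mm [0.49 0.01 0.88] t 25.05
tcp [0.4062 0.0225 0.1481] ang 3.0398 -> d [-119.9   16.5    3.1] turn -0.18 f [ 0.1  0.2 -3. ]
```

View pics/s26.png

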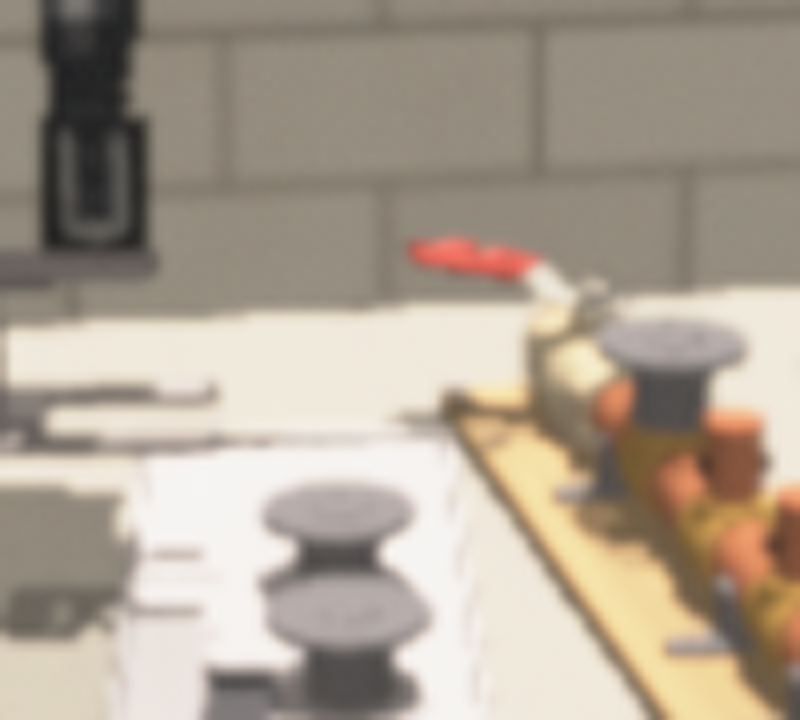

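```bash
python3 -m pendant '[-25,4,2,-0.06,1,-60,9,2,-0.12,1,-95,14,2,-0.18,1,-120,16.5,2,-0.18,1,-120,16.5,2,-0.18,1]'; python3 -c "
from h import *
toa(.6219,.0342,.1422,3.2196,3)
"
```

```text
time_s: 25.6
tcp_pos: [0.5276, 0.0267, 0.1424]
tool_rot: [0.123, -3.136, -0.0]
ft_force: [-0.6, 0.0, -3.5]
width: 0.0111
std mm [0.34 0.02 0.4 ] t 25.75
tcp [0.5258 0.0268 0.1431] ang 3.2197 -> d [-96.4  -0.1   0.9] turn 0.0 f [-0.1 -0.1 -2.2]
```

```bash
python3 -m pendant '[-10,0,1,0,1,-25,0,1,0,1,-45,0,1,0,1,-57,0,1,0,1,-57,0,1,0,1]'; python3 -c "
from h import *
toa(.6219,.0342,.1422,3.2196,3)
im=ctrl.grab_frame('side');crop(im,230,150,330,240,8,'pics/s27.png')
shot('pics/w27.png')
"
```

```text
time_s: 26.25
tcp_pos: [0.5841, 0.0313, 0.144]
tool_rot: [-0.123, 3.139, 0.0]
ft_force: [-0.6, 0.8, -3.1]
width: 0.0108
std mm [0.22 0.02 0.07] t 26.4
tcp [0.5831 0.0313 0.144 ] ang 3.2198 -> d [-38.9  -0.1   1.8] turn 0.0 f [-0.3 -0.4 -3.1]
```

View pics/s27.png

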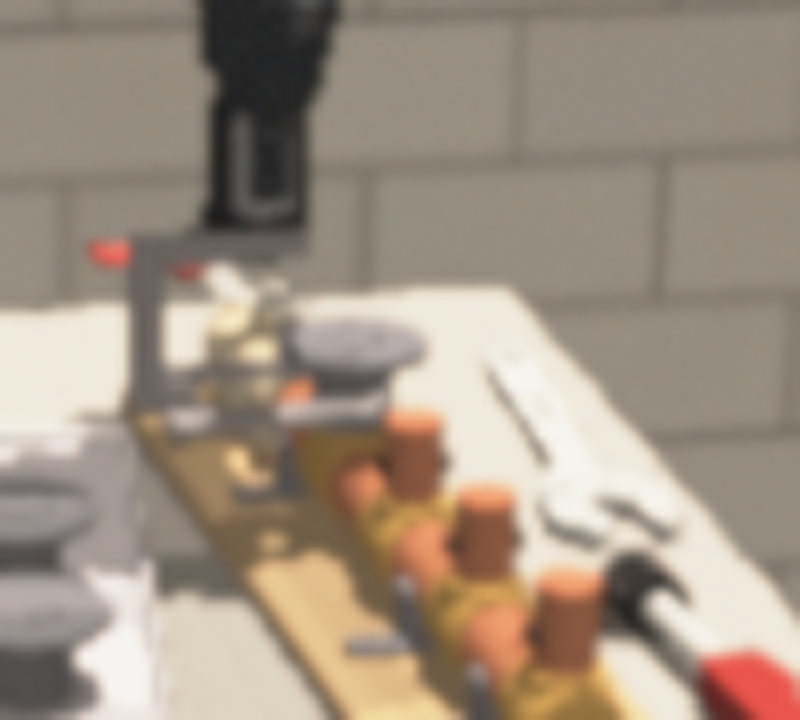

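View pics/w27.png

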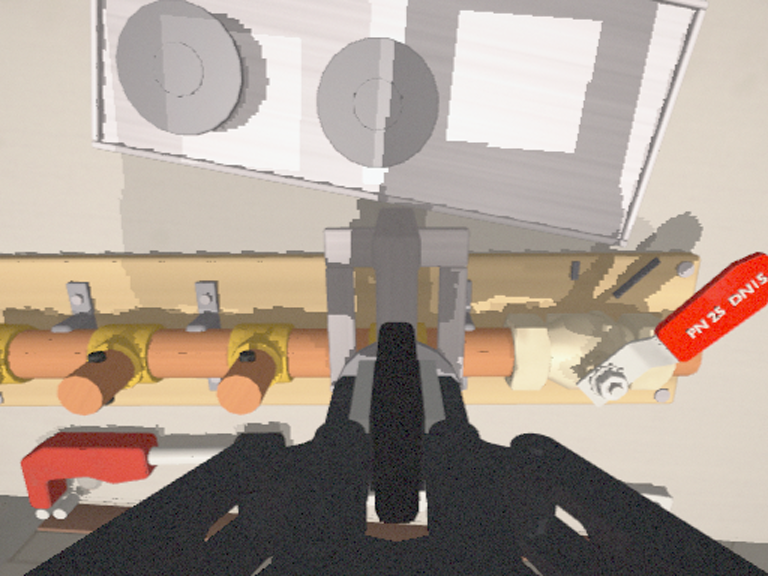

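```bash
python3 -c "
from h import *
im=ctrl.grab_frame('wrist');im=(np.clip(im/255.,0,1)**.5*255).astype(np.uint8)
im=cv2.resize(im,None,fx=5,fy=5,interpolation=cv2.INTER_CUBIC)
for c,col in((( .6219,.0342),(0,255,0)),((.6219,.0378),(0,0,255))):
  a=np.linspace(0,2*np.pi,100);q=np.c_[c[0]+.03*np.cos(a),c[1]+.03*np.sin(a),0*a+.089]
  cv2.polylines(im,[np.round(pj('wrist',q)*5+2).astype(np.int32)],True,col,1)
cv2.imwrite('pics/w28.png',im[950:1400,950:1700])"
```

```text
(no output)
```

View pics/w28.png

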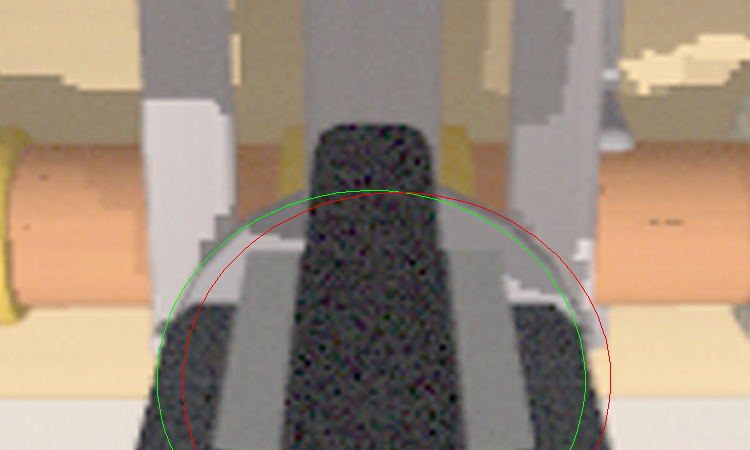

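```bash
python3 -m pendant '[-15,0,2,0,1,-30,0.5,2,0,1,-39,0.5,2,0,1,-39,0.5,2,0,1]'; python3 -c "
from h import *
toa(.6219,.0342,.142,3.2196,3)"; python3 -m pendant '[0,0,-5,0,1,0,0,-9,0,1,0,0,-13,0,1,0,0,-17,0,1,0,0,-20,0,1]';python3 -m pendant '[0,0,-4,0,1,0,0,-8,0,1,0,0,-12,0,1,0,0,-18,0,1,0,0,-25,0,1]'; python3 -m pendant '[0,0,-10,0,1,0,0,-16,0,1,0,0,-16,0,1]'; python3 -c "
from h import *
toa(.4999,.1083,.19,3.04,2)
im=ctrl.grab_frame('side');crop(im,210,130,310,220,8,'pics/s29.png')
"
```

```text
time_s: 26.95
tcp_pos: [0.6225, 0.0348, 0.1421]
tool_rot: [-0.123, 3.139, 0.0]
ft_force: [-0.2, -0.0, -2.7]
width: 0.011
std mm [0.13 0.01 0.08] t 27.1
tcp [0.6218 0.0347 0.1421] ang 3.2198 -> d [-0.  -0.5  0.1] turn 0.0 f [ 0.4 -0.2 -2.9]
time_s: 27.6
tcp_pos: [0.6216, 0.0348, 0.1606]
tool_rot: [0.123, -3.137, -0.0]
ft_force: [2.5, 0.1, -13.7]
width: 0.0112
time_s: 28.1
tcp_pos: [0.6225, 0.0348, 0.1892]
tool_rot: [-0.123, 3.137, -0.0]
ft_force: [-0.5, 0.3, -2.7]
width: 0.0112
time_s: 28.4
tcp_pos: [0.6228, 0.0348, 0.2052]
tool_rot: [-0.123, 3.136, -0.0]
ft_force: [0.4, -0.2, -2.5]
width: 0.0113
std mm [0.13 0.01 0.4 ] t 28.5
tcp [0.6223 0.0348 0.2037] ang 3.2198 -> d [116.3  82.9  13.7] turn 0.18 f [ 0.3  0.4 -3. ]
```

View pics/s29.png

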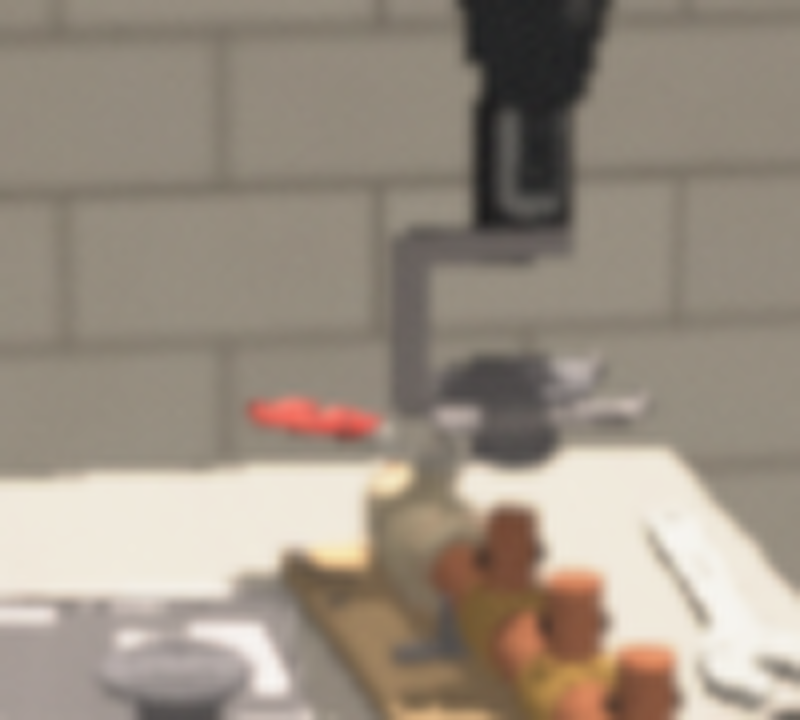

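```bash
python3 -m pendant '[8,4,0,0,1,22,12,0,0,1,40,24,0,0,1,56,38,0,0,1,70,50,0,0,1]'; python3 -m pendant '[16,12,0,0.05,1,32,20,3,0.1,1,42,24,6,0.15,1,46,28,8,0.18,1,46,28,8,0.18,1]'; python3 -c "
from h import *
toa(.4994,.1033,.19,3.04,3)
shot('pics/w30.png')
"
```

```text
time_s: 29.05
tcp_pos: [0.547, 0.0798, 0.2028]
tool_rot: [0.123, -3.138, -0.0]
ft_force: [0.1, 0.5, -2.4]
width: 0.0109
time_s: 29.55
tcp_pos: [0.4993, 0.104, 0.1947]
tool_rot: [-0.159, -3.137, -0.0]
ft_force: [0.6, 0.9, -1.8]
width: 0.0112
std mm [0.24 0.12 0.09] t 29.7
tcp [0.5002 0.1035 0.1951] ang 3.0409 -> d [ 0.7 -0.3  5.1] turn 0.001 f [ 0.2 -0.1 -2. ]
```

View pics/w30.png

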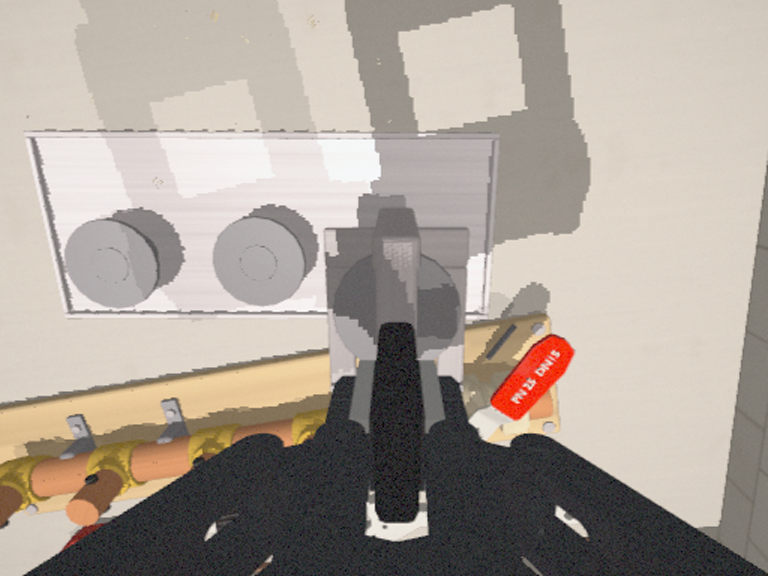

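```bash
python3 -m pendant '[0,0,20,0,1,0,0,45,0,1,0,0,65,0,1,0,0,78,0,1,0,0,84,0,1]'; python3 -m pendant '[0,0,6,0,1,0,0,12,0,1,0,0,18,0,1,0,0,19,0,1,0,0,19,0,1]'; python3 -c "
from h import *
toa(.4904,.0138,.092,3.04,3)
im=ctrl.grab_frame('side');crop(im,190,150,290,240,8,'pics/s31.png')
"
```

```text
time_s: 30.25
tcp_pos: [0.5001, 0.1033, 0.1099]
tool_rot: [-0.16, -3.136, 0.0]
ft_force: [-0.8, 0.5, -2.7]
width: 0.0113
time_s: 30.75
tcp_pos: [0.5005, 0.1035, 0.0923]
tool_rot: [0.16, 3.137, 0.0]
ft_force: [-0.4, 0.6, -2.4]
width: 0.0112
std mm [0.05 0.02 0.07] t 30.9
tcp [0.5007 0.1035 0.0926] ang 3.0398 -> d [  1.1 -90.3   0.6] turn -0.0 f [-0.3 -0.1 -2.2]
```

View pics/s31.png

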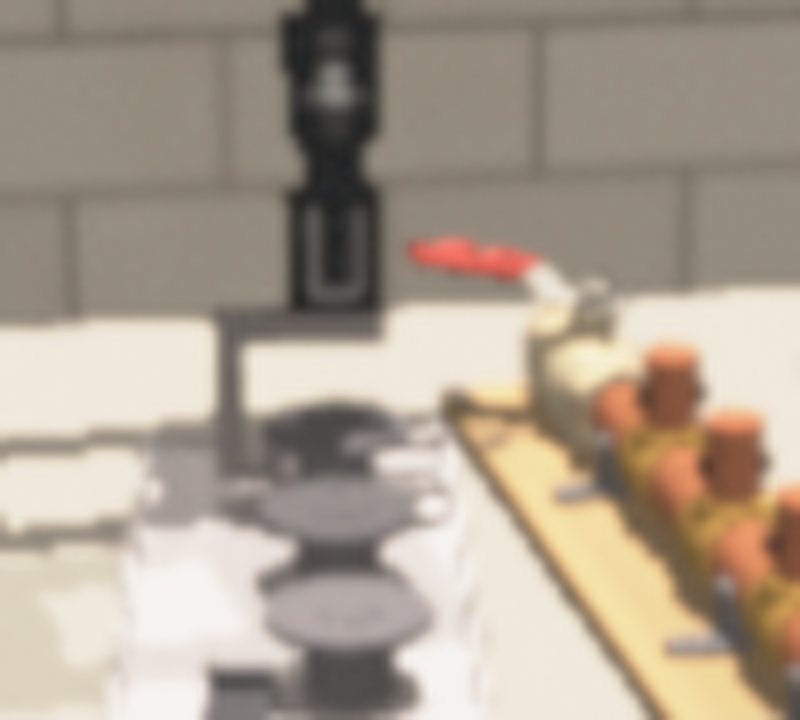

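```bash
python3 -m pendant '[8,0,0,0,1,18,0,0,0,1,30,0,0,0,1,42,0,0,0,1,55,0,0,0,1]'; python3 -m pendant '[15,0,0,0,1,30,0,0,0,1,30,0,0,0,1]';python3 -m pendant '[0,0,-25,0,1,0,0,-65,0,1,0,0,-105,0,1,0,0,-110,0,1]';python3 -c "
from h import *
toa(.44,-.16,.20,2.963,2)
shot('pics/w32.png')
"
```

```text
time_s: 31.45
tcp_pos: [0.4445, 0.1092, 0.0922]
tool_rot: [-0.159, -3.138, -0.0]
ft_force: [0.8, -0.5, -2.0]
width: 0.0112
time_s: 31.75
tcp_pos: [0.4141, 0.1124, 0.0921]
tool_rot: [-0.158, -3.137, -0.0]
ft_force: [0.2, -0.2, -2.4]
width: 0.0108
time_s: 32.15
tcp_pos: [0.4181, 0.1125, 0.2079]
tool_rot: [0.159, 3.128, 0.004]
ft_force: [0.7, -0.3, -2.4]
width: 0.0111
std mm [0.46 0.08 1.29] t 32.25
tcp [0.417  0.1123 0.2046] ang 3.0398 -> d [ -50.5 -268.5    4.6] turn 0.077 f [-0.1 -0.2 -2.9]
```

View pics/w32.png

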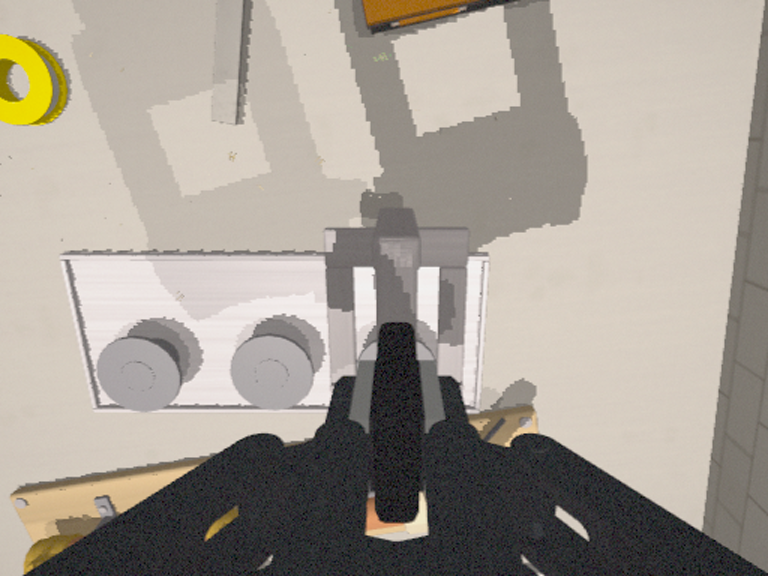

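```bash
python3 -m pendant '[-10,-35,0,0,1,-20,-75,0,0,1,-30,-115,0,0,1,-40,-155,0,0,1,-45,-190,0,0,1]'; python3 -m pendant '[-5,-35,0,0,1,-8,-65,0,0.04,1,-10,-80,0,0.077,1,-10,-80,0,0.077,1]'; python3 -c "
from h import *
toa(.4605,-.181,.1236,2.963,3)
shot('pics/w33.png')
im=ctrl.grab_frame('top')
g=(np.clip(im/255.,0,1)**.6*255).astype(np.uint8)
crop(g,120,90,400,270,2.8,'pics/topg.png')
"
```

```text
time_s: 32.8
tcp_pos: [0.4406, -0.0832, 0.1997]
tool_rot: [-0.161, -3.134, -0.001]
ft_force: [0.8, -0.0, -2.3]
width: 0.0114
time_s: 33.2
tcp_pos: [0.4424, -0.1631, 0.2003]
tool_rot: [-0.286, -3.125, -0.002]
ft_force: [0.4, 0.0, -3.8]
width: 0.011
std mm [0.15 0.39 0.32] t 33.35
tcp [ 0.4428 -0.1615  0.201 ] ang 2.963 -> d [-20.9 -16.1  77.4] turn -0.0 f [-0.1  0.2 -2.6]
```

View pics/w33.png

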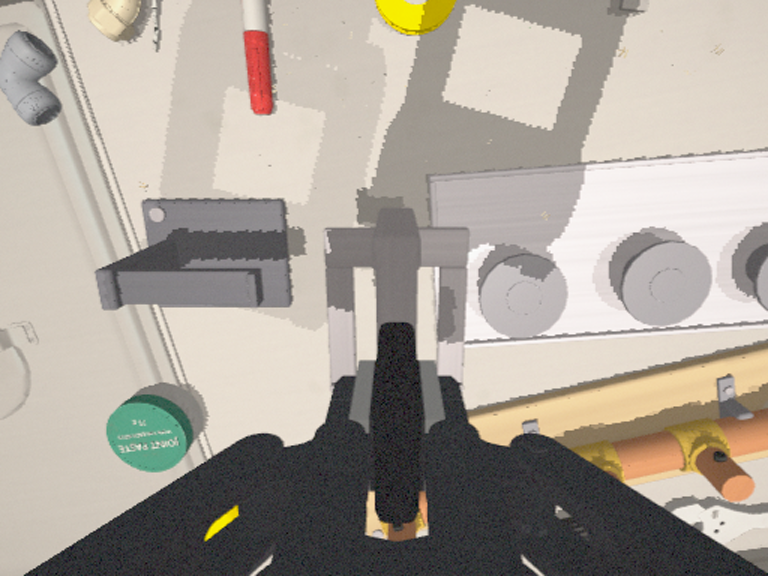

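View pics/topg.png

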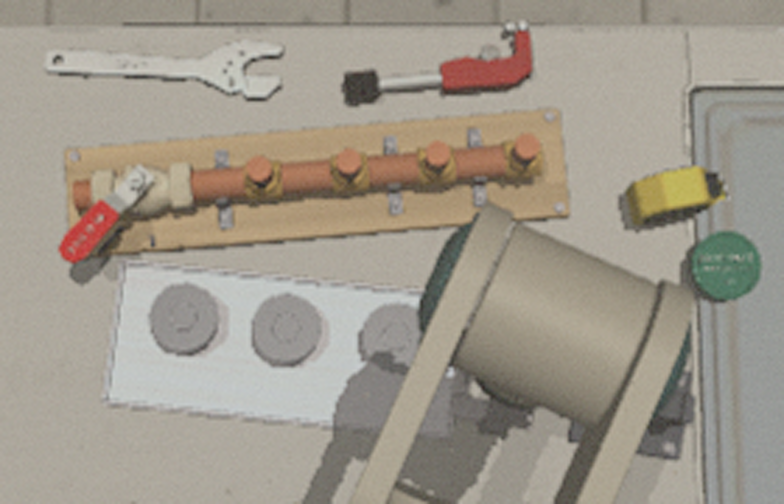

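```bash
python3 -m pendant '[-10,-8,20,0,1,-21,-12,45,0,1,-21,-12,65,0,1,-21,-12,75,0,1,-21,-12,76,0,1]'; python3 -m pendant '[0,0,0,0,1]'; python3 -c "
from h import *
toa(.445,-.2663,.1236,2.963,3)
shot('pics/w34.png')
"
```

```text
time_s: 33.95
tcp_pos: [0.4611, -0.1767, 0.125]
tool_rot: [-0.279, -3.127, -0.002]
ft_force: [-0.1, -0.0, -2.0]
width: 0.0113
time_s: 34.05
tcp_pos: [0.462, -0.1774, 0.127]
tool_rot: [0.279, 3.128, -0.0]
ft_force: [0.3, 0.5, -2.7]
width: 0.0112
std mm [0.02 0.07 0.04] t 34.2
tcp [ 0.4623 -0.1777  0.1276] ang 2.9632 -> d [  1.3 -90.3   4. ] turn 0.0 f [-0.7 -0.1 -2.6]
```

View pics/w34.png

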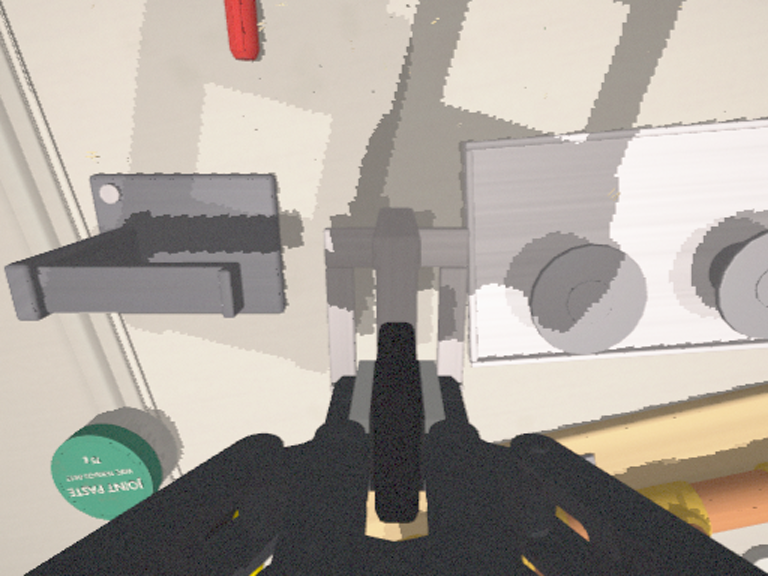

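Aligned with the peg as on removal (peg band rows ~265–312). Slide on at this height.

```bash
python3 -m pendant '[0.5,-15,2,0,1,1,-35,2,0,1,1,-58,2,0,1,1,-78,2,0,1,1,-90,2,0,1]'; python3 -m pendant '[0,0,0,0,1,0,0,0,0,1]'; python3 -c "
from h import *
toa(.4452,-.2663,.1057,2.963,3)
shot('pics/w35.png')
"
```

```text
time_s: 34.75
tcp_pos: [0.4442, -0.268, 0.1244]
tool_rot: [0.283, 3.129, -0.001]
ft_force: [-0.4, 0.3, -2.3]
width: 0.0111
time_s: 34.95
tcp_pos: [0.4447, -0.2659, 0.1241]
tool_rot: [-0.281, -3.129, -0.001]
ft_force: [0.4, -0.0, -2.7]
width: 0.0109
std mm [0.06 0.1  0.02] t 35.1
tcp [ 0.4449 -0.2654  0.1242] ang 2.9635 -> d [-0.5 -0.8 18.5] turn 0.0 f [ 0.2  0.1 -2.2]
```

View pics/w35.png

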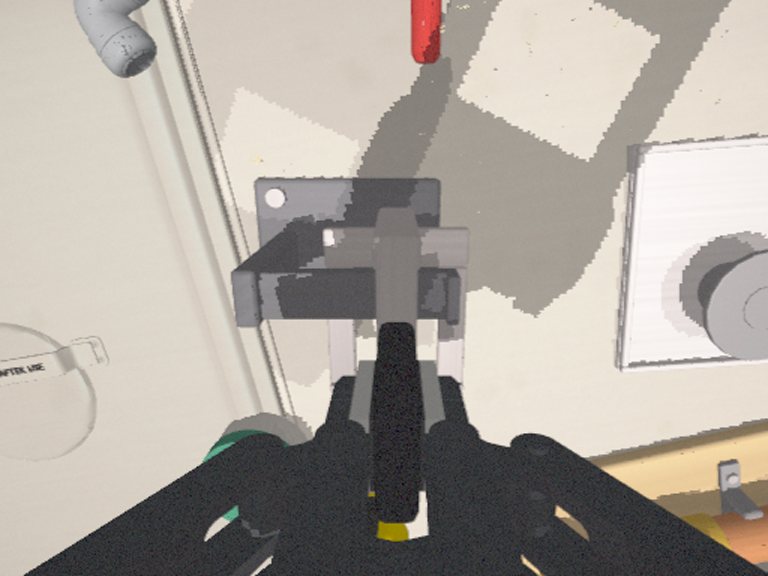

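```bash
python3 -m pendant '[0,0,6,0,1,0,0,11,0,1,0,0,15,0,1,0,0,17,0,1,0,0,18,0,1]'; python3 -m pendant '[0,0,0.5,0,1,0,0,0.5,0,1]'; python3 -c "
from h import *
toa(.4452,-.2663,.1057,2.963,3)
"
```

```text
time_s: 35.65
tcp_pos: [0.4446, -0.2659, 0.1058]
tool_rot: [-0.28, -3.129, -0.001]
ft_force: [-0.8, 0.7, -2.8]
width: 0.0109
time_s: 35.85
tcp_pos: [0.4448, -0.2661, 0.1058]
tool_rot: [0.281, 3.129, -0.0]
ft_force: [0.6, 0.4, -2.6]
width: 0.0112
std mm [0.01 0.02 0.01] t 36.0
tcp [ 0.4448 -0.2661  0.1058] ang 2.9628 -> d [-0.4 -0.1  0.1] turn -0.0 f [-0.4  0.2 -3.1]
```

```bash
python3 -m pendant '[0,0,1,0,1,0,0,1,0,1]'; python3 -m pendant '[0,0,1,0,1,0,0,1,0,1]';python3 -m pendant '[0,0,1,0,1,0,0,1,0,1]'
```

```text
time_s: 36.2
tcp_pos: [0.4449, -0.2662, 0.1057]
tool_rot: [0.28, 3.128, -0.001]
ft_force: [-2.3, 1.9, 4.9]
width: 0.0113
time_s: 36.4
tcp_pos: [0.445, -0.2662, 0.1056]
tool_rot: [0.28, 3.128, -0.001]
ft_force: [-4.6, 3.0, 10.2]
width: 0.0113
time_s: 36.6
tcp_pos: [0.4451, -0.2662, 0.1056]
tool_rot: [0.28, 3.128, -0.001]
ft_force: [-5.7, 4.3, 15.9]
width: 0.0111
```

```bash
python3 -m pendant '[0,0,-2.5,0,1,0,0,-2.5,0,1]'; python3 -m pendant '[0,0,0,0,0.75,0,0,0,0,0.7,0,0,0,0,0.6,0,0,0,0,0.5,0,0,0,0,0.4]' 20;  python3 -m pendant '[0,0,0,0,0.4,0,0,0,0,0.4]'; python3 -c "
from h import *
toa(.4452,-.2663,.1057,2.963,3)
shot('pics/w36.png')
"
```

```text
time_s: 36.8
tcp_pos: [0.4451, -0.2662, 0.1057]
tool_rot: [0.28, 3.128, -0.001]
ft_force: [-1.3, 0.9, 4.2]
width: 0.0109
time_s: 37.3
tcp_pos: [0.4447, -0.266, 0.1051]
tool_rot: [-0.28, -3.129, -0.0]
ft_force: [0.2, -0.1, 0.7]
width: 0.0516
time_s: 37.5
tcp_pos: [0.4447, -0.266, 0.1052]
tool_rot: [-0.281, -3.129, -0.0]
ft_force: [0.5, 0.1, -0.4]
width: 0.0512
std mm [0.01 0.01 0.01] t 37.65
tcp [ 0.4447 -0.266   0.1052] ang 2.9628 -> d [-0.5 -0.2 -0.5] turn -0.0 f [-0.2  0.4  0.1]
```

View pics/w36.png

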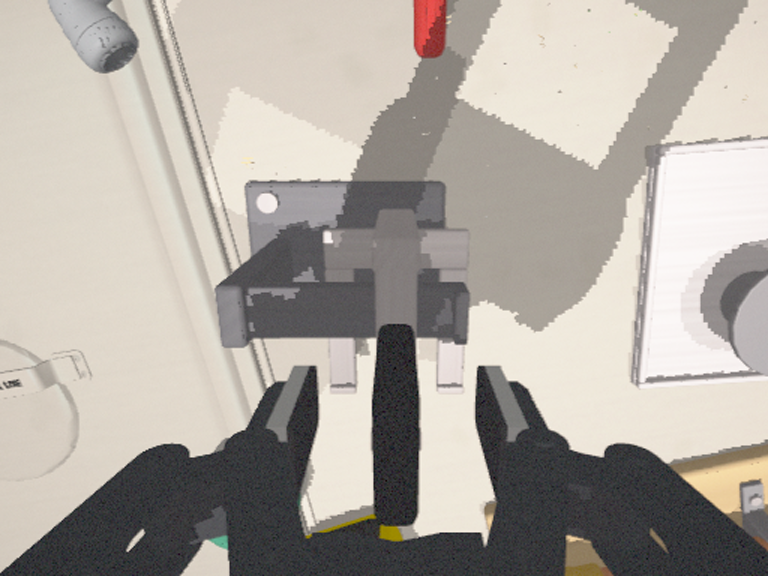

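Hanging upright as in the beginning. Withdraw straight up and away for a final check.

```bash
python3 -m pendant '[0,0,-20,0,0.4,0,0,-50,0,0.4,0,0,-90,0,0.4,0,0,-130,0,0.4,0,0,-140,0,0.4]'; python3 -m pendant '[30,30,0,0,0.4,40,70,0,0,0.4,40,115,0,0,0.4,40,160,0,0,0.4,40,200,0,0,0.4]'; python3 -m pendant '[0,45,0,0,0.4,0,90,0,0,0.4,0,135,0,0,0.4,0,180,0,0,0.4,0,180,0,0,0.4]'; python3 -m pendant '[0,45,0,0,0.4,0,90,0,0,0.4,0,110,0,0,0.4]'; python3 -c "
from h import *
im=ctrl.grab_frame('top')
g=(np.clip(im/255.,0,1)**.6*255).astype(np.uint8)
crop(g,120,90,400,270,2.8,'pics/toph.png')
to(.4,0,.2)
"
```

```text
time_s: 38.2
tcp_pos: [0.4459, -0.2668, 0.2507]
tool_rot: [0.28, 3.122, -0.006]
ft_force: [-0.4, -0.8, 0.6]
width: 0.0509
time_s: 38.7
tcp_pos: [0.4407, -0.0602, 0.2448]
tool_rot: [-0.28, -3.129, -0.0]
ft_force: [-0.1, -0.1, -1.5]
width: 0.0513
time_s: 39.2
tcp_pos: [0.4727, 0.1193, 0.2443]
tool_rot: [-0.271, -3.128, -0.002]
ft_force: [0.9, -0.0, 0.8]
width: 0.0511
time_s: 39.5
tcp_pos: [0.4924, 0.2256, 0.2443]
tool_rot: [-0.278, -3.128, -0.0]
ft_force: [-0.5, 0.1, -1.0]
width: 0.0512
tcp [0.4924 0.2269 0.2441] ang 2.966 -> d [  51.2 -239.6   44. ] turn 0 t 39.55 f [-0.4  0.8 -0.1] w 0.051 j6 -1.03
```

View pics/toph.png

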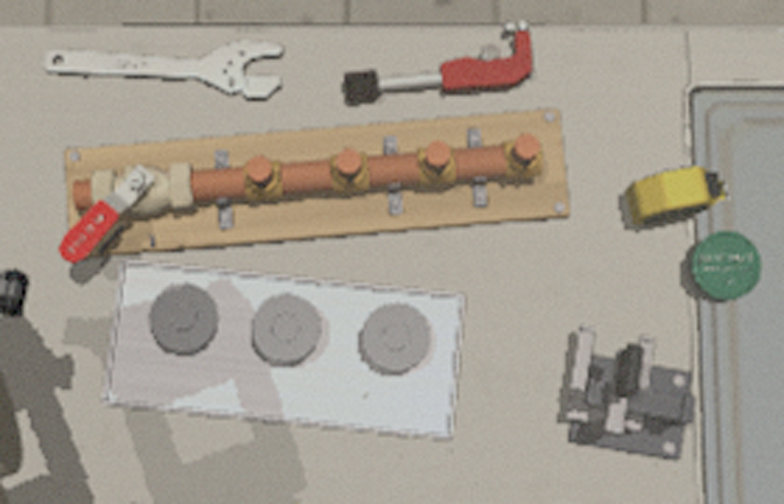

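```bash
python3 -c "
from h import *
b=bp('top',120+138/2.8,90+183/2.8,.085);t=bp('top',120+67/2.8,90+250/2.8,.0825);d=t-b;print('lever',np.arctan2(d[1],d[0])-1.649)
c=np.array([.475,.0155]);
for X,Y in((184,319),(287,329),(395,338)):
  p=bp('top',120+X/2.8,90+Y/2.8,.037)[:2]-c;print('cap in tray',p@[.995,-.1],p@[.1,.995])
print(ctrl.job_done())"
```

```text
lever 0.6881444629854618
cap in tray 0.015412726151862104 0.08827367515748163
cap in tray 0.0153570215025861 -0.0014802589689042742
cap in tray 0.01658296982509934 -0.09528162664716677
the job is handed in; nothing more can be done
None
```

The whole job is done and handed in after about 40 s of robot time; the hand-in reports no verdict.

- **Valve:** I turned the lever to half way and left it there. The close wrist view after release gave 0.78 rad, with the lever over the long mark. A rough estimate from the final top picture gave 0.69 rad. The two disagree, but both are inside 0.645–0.925.
- **Caps:** Stubs 1, 3 and 4 had caps; stub 2 was bare from the start. I pulled all three off with the puller's fork, and the wrist force peaked at about 14 N. They now stand in the tray at about (+15, +88), (+15, −1) and (+17, −95) mm from its centre.
- **Puller:** It hangs on its peg upright, and the top and wrist pictures look the same as at the start. Lowering it, I first met the peg at the original height. I then pressed it down to about 16 N before easing off and letting go.
- **Surroundings:** The tin, tape measure and tray showed no movement in the final picture, and the arm ended clear of everything.

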